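# Load the spice carousel and turn the mild side to the child's seat

### The job

Stand every spice jar on the table upright in the carousel, one to a cup: jars with red lids in red cups, jars with yellow lids in yellow cups. Once all of them are in, turn the carousel by its yellow handle, right round to the stop, towards the side where the orange cup stands (left or right), so that the mild spices are at the child's seat. Leave the orange cup, the glass tumbler, the egg cup and the fork where they are.

Things in the scene. Friction and masses are not known exactly. Their poses are not given: they have to be found in the camera images.
- hot0: squat spice jar with a red lid and dark red-brown contents (hot spice), 49 mm diameter (lid 50 mm), 50 mm tall, 0.11 kg, standing upright on the table at the start; origin at the centre of its underside, z up along its axis. May be absent (None from the start).
- hot1: squat spice jar with a red lid and dark red-brown contents (hot spice), 49 mm diameter (lid 50 mm), 50 mm tall, 0.11 kg, standing upright on the table at the start; origin at the centre of its underside, z up along its axis. May be absent (None from the start).
- hot2: squat spice jar with a red lid and dark red-brown contents (hot spice), 49 mm diameter (lid 50 mm), 50 mm tall, 0.11 kg, standing upright on the table at the start; origin at the centre of its underside, z up along its axis. May be absent (None from the start).
- mild0: squat spice jar with a yellow lid and mustard-coloured contents (mild spice), 49 mm diameter (lid 50 mm), 50 mm tall, 0.11 kg, standing upright on the table at the start; origin at the centre of its underside, z up along its axis. May be absent (None from the start).
- mild1: squat spice jar with a yellow lid and mustard-coloured contents (mild spice), 49 mm diameter (lid 50 mm), 50 mm tall, 0.11 kg, standing upright on the table at the start; origin at the centre of its underside, z up along its axis. May be absent (None from the start).
- mild2: squat spice jar with a yellow lid and mustard-coloured contents (mild spice), 49 mm diameter (lid 50 mm), 50 mm tall, 0.11 kg, standing upright on the table at the start; origin at the centre of its underside, z up along its axis. May be absent (None from the start).
- rack: fixed black foot of the spice carousel, a flat bar 400 mm long along its y with a rubber stop block (34 mm high) at each end, 188 mm left and right of the centre; origin on the table at the turning axis of the disc, x pointing away from the robot at yaw 0, z up
- turntable (a joint): angle of the carousel's wooden disc (336 mm diameter, top 22 mm above the table), rad: 0 with the yellow handle pointing along the foot's -x (towards the robot), positive as the handle swings towards the foot's +y (the robot's left), negative towards -y (right). Stays where left; hard stops at +1.5 and -1.5, at the stop blocks.
- handle_top (a point): point on the axis of the upright yellow handle post (18 mm diameter, its top 102 mm above the table) at the top of the post, at the disc's rim 148 mm from the turning axis; the point lies 102 mm above the table. The post turns with the disc.
- yellow_cup0 (a point): centre of the floor of one of the three yellow cups on the disc (on the half with the handle), 22 mm above the table; the cup is a round collar 62 mm inside, 68 mm outside diameter, rim 13 mm above its floor, centre 88 mm from the turning axis, neighbouring cups 60 degrees apart. It turns with the disc.
- yellow_cup1 (a point): centre of the floor of one of the three yellow cups on the disc (on the half with the handle), 22 mm above the table; the cup is a round collar 62 mm inside, 68 mm outside diameter, rim 13 mm above its floor, centre 88 mm from the turning axis, neighbouring cups 60 degrees apart. It turns with the disc.
- yellow_cup2 (a point): centre of the floor of one of the three yellow cups on the disc (on the half with the handle), 22 mm above the table; the cup is a round collar 62 mm inside, 68 mm outside diameter, rim 13 mm above its floor, centre 88 mm from the turning axis, neighbouring cups 60 degrees apart. It turns with the disc.
- red_cup0 (a point): centre of the floor of one of the three red cups on the disc (on the half farther from the handle), 22 mm above the table; the cup is a round collar 62 mm inside, 68 mm outside diameter, rim 13 mm above its floor, centre 88 mm from the turning axis, neighbouring cups 60 degrees apart. It turns with the disc.
- red_cup1 (a point): centre of the floor of one of the three red cups on the disc (on the half farther from the handle), 22 mm above the table; the cup is a round collar 62 mm inside, 68 mm outside diameter, rim 13 mm above its floor, centre 88 mm from the turning axis, neighbouring cups 60 degrees apart. It turns with the disc.
- red_cup2 (a point): centre of the floor of one of the three red cups on the disc (on the half farther from the handle), 22 mm above the table; the cup is a round collar 62 mm inside, 68 mm outside diameter, rim 13 mm above its floor, centre 88 mm from the turning axis, neighbouring cups 60 degrees apart. It turns with the disc.
- orange_cup: orange plastic cup, 76 mm diameter, 90 mm tall, standing at the child's seat, left or right of the carousel; origin at the centre of its underside
- tumbler: glass tumbler, 68 mm diameter, 110 mm tall, standing at the other seat; origin at the centre of its underside
- egg_cup: white ceramic egg cup, 50 mm diameter, 62 mm tall, beyond the carousel; origin at the centre of its underside
- fork: steel fork lying flat beyond the carousel, about 190 mm long, 24 mm wide, 4 mm thick, along its x (tines at +x); origin under its middle
Things that resemble listed ones, but are neither listed nor needed, are in the scene too. Leave any turquoise look-alike of the mild2 alone. Leave any green look-alike of the hot2 alone.

How it is judged:
On the way, in this order (a step that is already met when the one before it is completed fails the run):
1. every jar stands in a cup of its lid's colour (((horizontal distance between hot0 and red_cup0 below 0.01 m and z of hot0 in the frame of red_cup0 below 0.005 m) or (horizontal distance between hot0 and red_cup1 below 0.01 m and z of hot0 in the frame of red_cup1 below 0.005 m) or (horizontal distance between hot0 and red_cup2 below 0.01 m and z of hot0 in the frame of red_cup2 below 0.005 m)) and angle between each of hot0, hot1, hot2, mild0, mild1, mild2's own z axis and vertical below 0.1 rad and ((horizontal distance between hot1 and red_cup0 below 0.01 m and z of hot1 in the frame of red_cup0 below 0.005 m) or (horizontal distance between hot1 and red_cup1 below 0.01 m and z of hot1 in the frame of red_cup1 below 0.005 m) or (horizontal distance between hot1 and red_cup2 below 0.01 m and z of hot1 in the frame of red_cup2 below 0.005 m)) and ((horizontal distance between hot2 and red_cup0 below 0.01 m and z of hot2 in the frame of red_cup0 below 0.005 m) or (horizontal distance between hot2 and red_cup1 below 0.01 m and z of hot2 in the frame of red_cup1 below 0.005 m) or (horizontal distance between hot2 and red_cup2 below 0.01 m and z of hot2 in the frame of red_cup2 below 0.005 m)) and ((horizontal distance between mild0 and yellow_cup0 below 0.01 m and z of mild0 in the frame of yellow_cup0 below 0.005 m) or (horizontal distance between mild0 and yellow_cup1 below 0.01 m and z of mild0 in the frame of yellow_cup1 below 0.005 m) or (horizontal distance between mild0 and yellow_cup2 below 0.01 m and z of mild0 in the frame of yellow_cup2 below 0.005 m)) and ((horizontal distance between mild1 and yellow_cup0 below 0.01 m and z of mild1 in the frame of yellow_cup0 below 0.005 m) or (horizontal distance between mild1 and yellow_cup1 below 0.01 m and z of mild1 in the frame of yellow_cup1 below 0.005 m) or (horizontal distance between mild1 and yellow_cup2 below 0.01 m and z of mild1 in the frame of yellow_cup2 below 0.005 m)) and ((horizontal distance between mild2 and yellow_cup0 below 0.01 m and z of mild2 in the frame of yellow_cup0 below 0.005 m) or (horizontal distance between mild2 and yellow_cup1 below 0.01 m and z of mild2 in the frame of yellow_cup1 below 0.005 m) or (horizontal distance between mild2 and yellow_cup2 below 0.01 m and z of mild2 in the frame of yellow_cup2 below 0.005 m))), for 0.2 s.
2. the carousel is turned to the stop on the orange cup's side (((world y of orange_cup above 0 m and value of joint turntable above 1.41 rad) or (world y of orange_cup below 0 m and value of joint turntable below -1.41 rad))), for 0.2 s.
At the end, for the whole second after the job is handed in: Every jar present stands upright (within 0.1 rad) in a cup of its lid's colour, its underside within 5 mm of the cup's floor and within 10 mm of its centre, and the disc is at rest at the stop (within 0.09 rad) on the side where the orange cup stands (all of step 1 and ((world y of orange_cup above 0 m and value of joint turntable above 1.41 rad) or (world y of orange_cup below 0 m and value of joint turntable below -1.41 rad)) and velocity of joint turntable between -0.05 and 0.05 rad/s and linear speed of each of hot0, hot1, hot2, mild0, mild1, mild2 below 0.03 m/s); the robot touches nothing.
It fails at once if the orange cup is moved more than 30 mm or tipped over (distance of orange_cup from where it was at the start of the episode above 0.03 m or angle between orange_cup's own z axis and vertical above 0.5 rad).
It fails at once if the glass tumbler is moved more than 30 mm or tipped over (distance of tumbler from where it was at the start of the episode above 0.03 m or angle between tumbler's own z axis and vertical above 0.5 rad).
It fails at once if the egg cup is moved more than 30 mm or tipped over (distance of egg_cup from where it was at the start of the episode above 0.03 m or angle between egg_cup's own z axis and vertical above 0.5 rad).
It fails at once if the fork is moved more than 30 mm (distance of fork from where it was at the start of the episode above 0.03 m).
Of hot0, hot1, hot2, mild0, mild1, mild2 only 4 to 6 are there at a start; the rules pass over those that are not, and their reading is None.
At some moment in a run one of hot0, hot1, hot2, mild0, mild1, mild2 may be knocked a few centimetres aside while the robot is not near it.
It also fails if it takes over 208 s, if anything falls off the work surface, if the arm or the gripper's body presses on something with over 40 N, if the wrist force passes 120 N, or if a joint passes its speed limit or range.

### The arm

A 7-joint arm with a two-finger parallel gripper is mounted at the origin on the work surface. World frame = base frame: x ahead of the robot, y to its left, z up, the work surface at z = 0. Lengths are in m, angles in rad, forces in N, time in s.
With the tool pointing down it reaches from about 0.375 to 0.925 m from the base axis. Payload 3.1 kg.
Tool frame: the origin (TCP) lies on the centre line of the jaws, within the pads' length; the fingertips stand 25 mm ahead of it and the grasp point (between the pads) lies 6 mm ahead of it; z points along the fingers, y is the line along which they close (so a half turn about z gives the same grasp; the last joint's range is limited). The gripper opens to 85 mm and grips with 20 to 120 N. Pads are 22 mm wide; open, the fingers measure 114 mm over their backs; the gripper's body (76 mm by 85 mm) begins 54 mm behind the grasp point. The pads swing forward as they close: fully open they stand 13 mm farther back than shut.
Start: joints at [-1.233, 0.383, 0.044, 1.598, -0.018, 1.161, -0.05], TCP at [0.274, 0.589, 0.256] pointing down, gripper open.
Joint ranges: [-2.61, 2.61], [-0.41, 2.15], [-1.48, 1.57], [0, 2.5], [-1.57, 4.71], [0.05, 1.97], [-2.85, 2.85]. Speed limits (rad/s): [2.79, 2.79, 3.14, 3.14, 3.14, 3.14, 3.14].

### API

Orientations are given as a unit quaternion [w, x, y, z].
In Python, from bench import robot, get_image gives the robot as it stands. The module is installed in compiled form; this text tells all that it offers.
- The arm moves only by the tool drive_tool, never from a script. Its argument "motion" is a list of rows, each an object with "turn": the turn, a rotation vector about the tool's x, y, z scaled (see below), a list of three; "linear": the shift along the tool's x, y, z scaled (see below), a list of three; "jaw": the opening, from 0 (shut) to 1 (fully open). A call has 1 to 8 rows; each row is the pose to reach, as a shift and turn from the pose commanded when the call began, along the tool's axes at that moment, turning the shorter way round; what a row does not reach only later rows make up. The controller multiplies each number of a shift by 0.12 m and each number of a turn by 360 degrees. A row lasts 1/8 s, in which the tool goes at most 62.5 mm and 10.7 degrees, less where a joint would pass 70% of its speed; a pose out of reach is approached as far as the arm can. A call with a number of a shift or a turn outside -1 to 1 is refused whole. A call with a gripper value outside its range is refused whole. The fingers move at their own pace and stop on an object; the grip force is fixed at half the most. Time passes only in rows, so rows that repeat a pose let the fingers close. It gives the time, the measured TCP pose, the force, the opening and the grip force at its end, in the units of the state.
- robot.get_obs(): the state, without advancing time (a new reading comes with each control period).
- get_image(name): name is "scene" or "top" or "wrist"; returns a dict with "color" (480x640x3 uint8, blue, green, red), "K" (3x3 intrinsics, pixels), "xyz" and "rotation" of the camera in the world; the wrist camera has in their place "mount" (4x4, takes a point from camera to tool coordinates, whose origin is the TCP and whose axes are the flange's). Camera axes: x right, y up, looking along -z (the intrinsics and any distortion apply to the point x, -y, -z); pixel columns grow to the right and rows downward; lengths in m; the calibration is good to about 2 mm. The wrist camera is an equidistant fisheye: a pixel r from the principal point sees the ray r / f radians off the axis. A picture is of the moment at which its call begins: read the wrist's pose just before it. There is no depth.
- robot.sign_off(): hands the job in; it is judged then, once.
The state is a dict: "t": time; "qpos": joint angles; "joint_velocities": joint speeds; "joint_torque": joint torques, N m; "ee_pos": TCP position; "ee_rot": TCP orientation; "wrist_force": force on the tool from outside, world axes, zero at the start; "wrist_torque": the same for the moment, N m; "grip_width": opening from 0.0 (shut) to 1.0 (fully open); "gripper_force": force on a finger pad.
Only numpy, scipy, OpenCV 4.12 (cv2) and the standard library are available. Lean on these libraries where they do the work, as an engineer would, in place of code of your own. Each camera call takes 0.05 s, during which the arm holds its last target. There are 200 camera calls.

## Working session

There is one attempt and no reset: what is moved stays moved. The work goes in short steps, Python scripts to look and compute and a tool call to move; the robot and the scene stay as the last step left them, time stands still between calls to the robot, and variables do not carry over. Pictures are saved under pics/ and viewed, at most 14 in all, crops included, and the job is handed in when it is done.

Besides the shell and the picture viewer there is one more tool, called after "Request:" as name([rows], argument=value, ...), one row to a line, values as JSON. drive_tool: Moves the arm, as the interface text tells. Its arguments: {"type":"object","properties":{"motion":{"type":"array","items":{"type":"object","properties":{"turn":{"type":"array","items":{"type":"number"}},"linear":{"type":"array","items":{"type":"number"}},"jaw":{"type":"number"}}}}},"required":["motion"]}

```bash
mkdir -p pics; python3 - <<'E'
from bench import robot,get_image
import cv2
o=robot.get_obs()
for k in ("t","qpos","ee_pos","ee_rot","grip_width","wrist_force"): print(k,o[k])
for n in ("scene","top"):
    im=get_image(n); cv2.imwrite(f"pics/{n}0.png",im["color"]); print(n,im["K"],im["xyz"],im["rotation"])
print({k:v for k,v in get_image("wrist").items() if k!="color"})
E
```

```text
t 0.0
qpos [-1.23277916  0.38386253  0.04381769  1.59958451 -0.01790321  1.16117048
 -0.04988836]
ee_pos [0.2740214  0.58845229 0.25486414]
ee_rot [-2.18923924e-04  2.16136674e-01  9.76362231e-01 -1.29799353e-03]
grip_width 1.0021425117948022
wrist_force [1.14136855 0.98528723 0.71312728]
scene [[458.31101995   0.         313.73763369]
 [  0.         458.31101995 241.72392654]
 [  0.           0.           1.        ]] [1.00039362 0.32198894 0.93416459] [0.4607802  0.1380394  0.26502085 0.83569772]
top [[511.80006116   0.         327.35618111]
 [  0.         511.80006116 239.64301968]
 [  0.           0.           1.        ]] [ 0.46311887 -0.00153775  1.08327012] [ 0.71537299  0.01738259 -0.02169588 -0.69818953]
{'K': array([[371.64829954,   0.        , 314.91043628],
       [  0.        , 371.64829954, 232.34944706],
       [  0.        ,   0.        ,   1.        ]]), 'mount': array([[-5.03597522e-04,  9.63701178e-01,  2.66982744e-01,
         6.77550895e-02],
       [ 9.99999873e-01,  4.80192604e-04,  1.52951009e-04,
        -8.56367907e-05],
       [ 1.91959283e-05,  2.66982787e-01, -9.63701298e-01,
        -1.17700743e-01],
       [ 0.00000000e+00,  0.00000000e+00,  0.00000000e+00,
         1.00000000e+00]])}
```

View pics/top0.png

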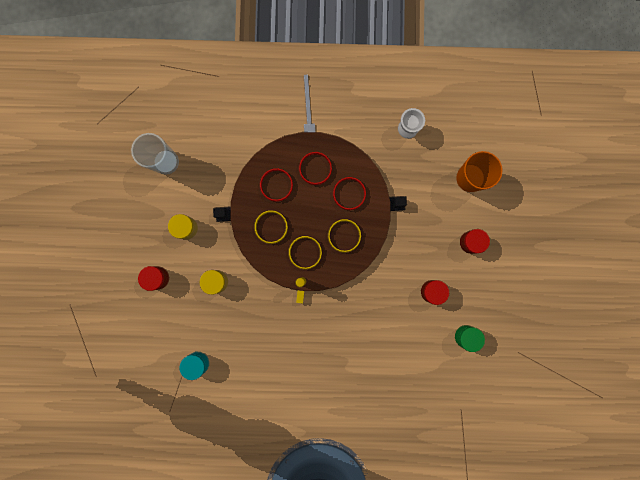

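View pics/scene0.png

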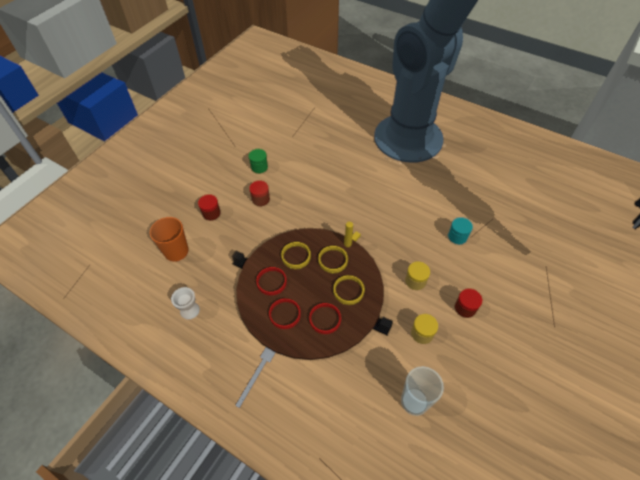

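```bash
cat > h.py <<'E'
import numpy as np,cv2
from scipy.spatial.transform import Rotation as R
from scipy.optimize import least_squares
from bench import robot,get_image
def cam(im): return R.from_quat(np.roll(im["rotation"],-1)).as_matrix(),np.array(im["xyz"]),im["K"]
def ray(im,uv,z):
    M,c,K=cam(im); d=M@(np.linalg.inv(K)@[uv[0],uv[1],1]*[1,-1,-1]); return (c+d*(z-c[2])/d[2])[:2]
def proj(im,P):
    M,c,K=cam(im); p=(np.atleast_2d(P)-c)@M*[1,-1,-1]; p=p@K.T; return p[:,:2]/p[:,2:]
def blobs(im,lo,hi,amin=60):
    h=cv2.cvtColor(im["color"],cv2.COLOR_BGR2HSV)
    m=cv2.inRange(h,lo,hi)
    if lo[0]==0: m|=cv2.inRange(h,(172,*lo[1:]),(180,*hi[1:]))
    cs,_=cv2.findContours(m,cv2.RETR_EXTERNAL,cv2.CHAIN_APPROX_NONE)
    return [c for c in cs if len(c)>=5 and cv2.contourArea(c)>amin]
COL={"red":((0,190,60),(6,255,255)),"yellow":((22,190,90),(32,255,255))}
def look(im=None):
    im=im or get_image("top"); out={}
    for n,(lo,hi) in COL.items():
        for c in blobs(im,lo,hi):
            (u,v),r=cv2.minEnclosingCircle(c)
            print(n,"uv",np.round((u,v)),"r",round(r,1),"A",cv2.contourArea(c),"xy.05",ray(im,(u,v),.05).round(4),"xy.035",ray(im,(u,v),.035).round(4))
    return im
E
python3 - <<'E'
from h import *
im=look()
c=im["color"]
p=[cv2.resize(c[v-28:v+28,u-28:u+28],(224,224),interpolation=cv2.INTER_CUBIC) for u,v in((152,278),(180,226),(212,282),(475,241),(435,292),(300,285))]
cv2.imwrite("pics/crop1.png",np.vstack([np.hstack(p[:3]),np.hstack(p[3:])]))
E
```

```text
red uv [435. 291.] r 13.9 A 477.5 xy.05 [ 0.4211 -0.226 ] xy.035 [ 0.4205 -0.2292]
red uv [150. 278.] r 13.1 A 473.5 xy.05 [0.4349 0.3463] xy.035 [0.4345 0.3514]
red uv [475. 240.] r 14.4 A 492.5 xy.05 [ 0.526  -0.3062] xy.035 [ 0.5269 -0.3106]
red uv [349. 193.] r 16.7 A 829.0 xy.05 [ 0.6163 -0.049 ] xy.035 [ 0.6185 -0.0497]
red uv [276. 185.] r 16.9 A 830.5 xy.05 [0.6298 0.1004] xy.035 [0.6323 0.1018]
red uv [315. 168.] r 16.8 A 827.0 xy.05 [0.6659 0.0215] xy.035 [0.6688 0.0219]
yellow uv [300. 296.] r 6.8 A 67.5 xy.05 [0.4047 0.045 ] xy.035 [0.4038 0.0457]
yellow uv [212. 282.] r 12.6 A 442.0 xy.05 [0.4294 0.2228] xy.035 [0.429  0.2261]
yellow uv [305. 252.] r 16.6 A 817.0 xy.05 [0.4941 0.0378] xy.035 [0.4945 0.0384]
yellow uv [344. 235.] r 16.5 A 813.0 xy.05 [ 0.5301 -0.0408] xy.035 [ 0.5311 -0.0414]
yellow uv [180. 226.] r 12.8 A 440.0 xy.05 [0.5403 0.2908] xy.035 [0.5415 0.295 ]
yellow uv [271. 227.] r 16.5 A 811.0 xy.05 [0.5441 0.1084] xy.035 [0.5453 0.11  ]
```

View pics/crop1.png

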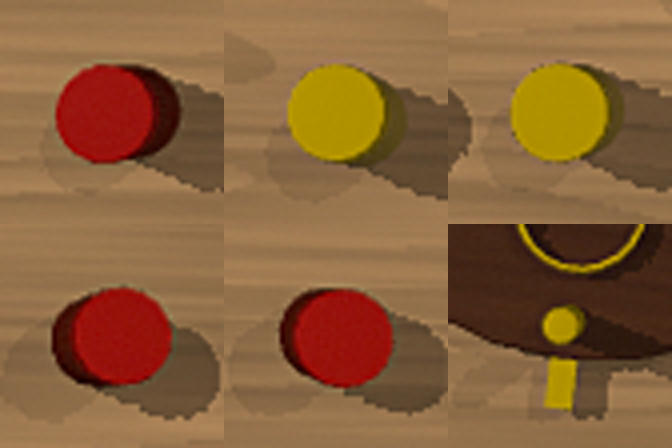

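Targets: red lids at (151,278), (476,240) and (436,292), and yellow lids at (180,226) and (212,282). The crop shows plain red and yellow lids. The turquoise (194,366) and green (470,338) jars are look-alikes and stay where they are. The orange cup is at (480,172), on the right, so the turn is negative.

```bash
cat >> h.py <<'E'
def jars(im=None):
    im=im or get_image("top")
    for n,(lo,hi) in {"red":((0,190,135),(6,255,255)),"yellow":((22,190,160),(32,255,255))}.items():
        for c in blobs(im,lo,hi,300):
            if cv2.contourArea(c)<600:
                e=cv2.fitEllipse(c); print(n,"uv",np.round(e[0],1),"xy",ray(im,e[0],.05).round(4),np.round(e[1],1))
    return im
def rel(xyz,yaw=0):
    "move from measured pose to xyz, tool down, tool x = world -x turned by yaw"
    o=robot.get_obs(); M=R.from_quat(np.roll(o["ee_rot"],-1)).as_matrix()
    T=R.from_euler("z",yaw).as_matrix()@np.diag([-1,1,-1.])
    print("ee",np.round(o["ee_pos"],4),"turn",np.round(R.from_matrix(M.T@T).as_rotvec()/2/np.pi,4),"lin",np.round(M.T@(np.array(xyz)-o["ee_pos"])/.12,3),"t",o["t"],"grip",round(o["grip_width"],3),"F",np.round(o["wrist_force"],1))
E
python3 - <<'E'
from h import *
jars()
rel((.4349,.346,.18))
E
```

```text
red uv [436.6 292.1] xy [ 0.42   -0.2295] [22.7 23.3]
red uv [149.4 278. ] xy [0.4345 0.3484] [22.5 23.4]
red uv [477.2 240.5] xy [ 0.5262 -0.3107] [22.6 23.2]
yellow uv [211.  281.7] xy [0.43   0.2246] [22.6 23.2]
yellow uv [179.3 225.6] xy [0.5414 0.2927] [22.5 23.3]
ee [0.2742 0.5889 0.2556] turn [-0.0002 -0.     -0.0693] lin [-2.068 -1.269  0.632] t 0.25 grip 1.001 F [-1.  -0.5 -0.1]
```

Request:
drive_tool([
  {"turn": [0, 0, -0.0693], "linear": [-1.0, -0.63, 0.3], "jaw": 1},
  {"turn": [0, 0, -0.0693], "linear": [-1.0, -0.63, 0.3], "jaw": 1},
  {"turn": [0, 0, -0.0693], "linear": [-1.0, -0.63, 0.3], "jaw": 1},
  {"turn": [0, 0, -0.0693], "linear": [-1.0, -0.63, 0.3], "jaw": 1},
])

```text
t: 0.75
ee_pos: [0.3531, 0.4674, 0.2196]
ee_rot: [-0.0, 0.003, 1.0, -0.001]
wrist_force: [0.2, 0.2, 1.1]
grip_width: 0.998
gripper_force: 0.0
```

Request:
drive_tool([
  {"turn": [0, 0, 0], "linear": [-0.7, -1.0, 0.3], "jaw": 1},
  {"turn": [0, 0, 0], "linear": [-0.7, -1.0, 0.3], "jaw": 1},
  {"turn": [0, 0, 0], "linear": [-0.7, -1.0, 0.3], "jaw": 1},
  {"turn": [0, 0, 0], "linear": [-0.7, -1.0, 0.3], "jaw": 1},
  {"turn": [0, 0, 0], "linear": [-0.7, -1.0, 0.3], "jaw": 1},
])

```text
t: 1.38
ee_pos: [0.4338, 0.3536, 0.185]
ee_rot: [0.0, -0.002, 1.0, 0.001]
wrist_force: [-0.1, 1.3, 0.7]
grip_width: 1.004
gripper_force: 0.0
```

```bash
python3 - <<'E'
from h import *
rel((.4345,.348,.046))
E
```

```text
ee [0.4338 0.3536 0.185 ] turn [0.0004 0.     0.0005] lin [-0.006 -0.049  1.158] t 1.375 grip 1.004 F [-0.1  1.3  0.7]
```

Request:
drive_tool([
  {"linear": [0, -0.02, 0.5], "turn": [0, 0, 0], "jaw": 1},
  {"linear": [0, -0.02, 1.0], "turn": [0, 0, 0], "jaw": 1},
  {"linear": [0, -0.02, 1.0], "turn": [0, 0, 0], "jaw": 1},
])

```text
t: 1.75
ee_pos: [0.4294, 0.3472, 0.0595]
ee_rot: [-0.005, -0.002, 1.0, -0.004]
wrist_force: [0.4, 0.8, 0.0]
grip_width: 0.993
gripper_force: 0.0
```

Request:
drive_tool([
  {"linear": [0, 0, 0.15], "turn": [0, 0, 0], "jaw": 1},
  {"linear": [0, 0, 0.15], "turn": [0, 0, 0], "jaw": 1},
  {"linear": [0, 0, 0.15], "turn": [0, 0, 0], "jaw": 0.3},
  {"linear": [0, 0, 0.15], "turn": [0, 0, 0], "jaw": 0.3},
  {"linear": [0, 0, 0.15], "turn": [0, 0, 0], "jaw": 0.3},
  {"linear": [0, 0, 0.15], "turn": [0, 0, 0], "jaw": 0.3},
])

```text
t: 2.5
ee_pos: [0.4365, 0.3485, 0.0482]
ee_rot: [0.001, 0.0, 1.0, 0.001]
wrist_force: [-1.1, -1.6, 6.5]
grip_width: 0.562
gripper_force: 61.2
```

Request:
drive_tool([
  {"linear": [0, 0, -0.4], "turn": [0, 0, 0], "jaw": 0.3},
  {"linear": [0, 0, -0.8], "turn": [0, 0, 0], "jaw": 0.3},
  {"linear": [0, 0, -1.0], "turn": [0, 0, 0], "jaw": 0.3},
  {"linear": [0, 0, -1.0], "turn": [0, 0, 0], "jaw": 0.3},
])

```text
t: 3.0
ee_pos: [0.4367, 0.3488, 0.1689]
ee_rot: [0.002, 0.0, 1.0, 0.002]
wrist_force: [0.6, 0.0, -2.3]
grip_width: 0.564
gripper_force: 62.3
```

Request:
drive_tool([
  {"linear": [-0.25, -0.3, 0], "turn": [0, 0, 0], "jaw": 0.3},
  {"linear": [-0.5, -0.6, 0], "turn": [0, 0, 0], "jaw": 0.3},
  {"linear": [-0.8, -1.0, 0], "turn": [0, 0, 0], "jaw": 0.3},
  {"linear": [-0.8, -1.0, 0], "turn": [0, 0, 0], "jaw": 0.3},
])

```text
t: 3.5
ee_pos: [0.534, 0.2191, 0.1644]
ee_rot: [-0.0, 0.006, 1.0, -0.003]
wrist_force: [-0.2, 0.0, -1.6]
grip_width: 0.564
gripper_force: 62.3
```

Request:
drive_tool([
  {"linear": [-0.25, -0.3, 0], "turn": [0, 0, 0], "jaw": 0.3},
  {"linear": [-0.5, -0.6, 0], "turn": [0, 0, 0], "jaw": 0.3},
  {"linear": [-0.8, -1.0, 0], "turn": [0, 0, 0], "jaw": 0.3},
  {"linear": [-0.8, -1.0, 0], "turn": [0, 0, 0], "jaw": 0.3},
  {"linear": [-0.8, -1.0, 0], "turn": [0, 0, 0], "jaw": 0.3},
  {"linear": [-0.8, -1.0, 0], "turn": [0, 0, 0], "jaw": 0.3},
])

```text
t: 4.25
ee_pos: [0.6255, 0.11, 0.165]
ee_rot: [-0.001, -0.001, 1.0, 0.0]
wrist_force: [-0.2, 0.4, -0.9]
grip_width: 0.56
gripper_force: 62.3
```

```bash
python3 - <<'E'
from h import *
rel((.632,.102,.0685)); im=look(); cv2.imwrite("pics/t2.png",im["color"][100:330,100:500])
s=get_image("scene")["color"]; cv2.imwrite("pics/s2.png",s)
E
```

```text
ee [0.6255 0.11   0.165 ] turn [ 0.0001 -0.0004  0.0005] lin [-0.056 -0.067  0.804] t 4.25 grip 0.56 F [-0.2  0.4 -0.9]
red uv [435. 292.] r 14.0 A 489.5 xy.05 [ 0.4203 -0.2257] xy.035 [ 0.4197 -0.2289]
red uv [474. 242.] r 14.7 A 468.5 xy.05 [ 0.5239 -0.3052] xy.035 [ 0.5248 -0.3096]
red uv [349. 193.] r 16.7 A 829.0 xy.05 [ 0.6162 -0.0491] xy.035 [ 0.6184 -0.0498]
red uv [315. 168.] r 16.8 A 134.5 xy.05 [0.6659 0.0215] xy.035 [0.6688 0.0219]
yellow uv [300. 296.] r 6.8 A 66.5 xy.05 [0.4047 0.045 ] xy.035 [0.4038 0.0457]
yellow uv [300. 282.] r 5.1 A 60.5 xy.05 [0.4347 0.0448] xy.035 [0.4343 0.0455]
yellow uv [305. 252.] r 16.6 A 817.5 xy.05 [0.4941 0.0376] xy.035 [0.4946 0.0381]
yellow uv [344. 235.] r 16.5 A 809.5 xy.05 [ 0.5302 -0.0407] xy.035 [ 0.5312 -0.0413]
yellow uv [180. 226.] r 12.8 A 451.5 xy.05 [0.5403 0.2908] xy.035 [0.5415 0.295 ]
```

View pics/s2.png

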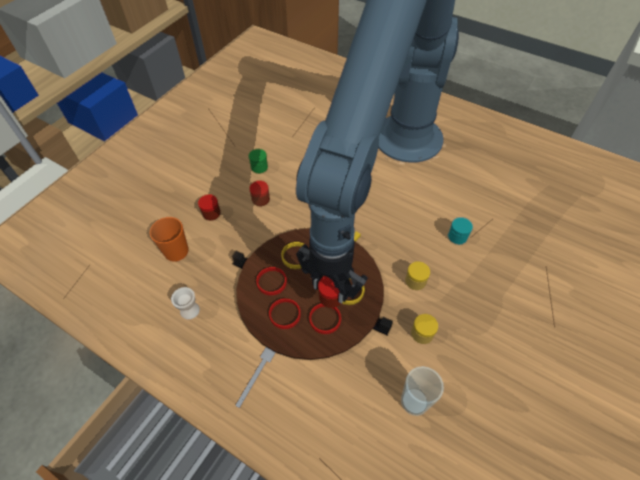

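The red jar is held. The scene view shows it at (328,290), just short of the left red cup at (325,318). I'll fine-align it and lower it.

Request:
drive_tool([
  {"linear": [-0.045, -0.06, 0.3], "turn": [0, 0, 0], "jaw": 0.3},
  {"linear": [-0.045, -0.06, 0.5], "turn": [0, 0, 0], "jaw": 0.3},
  {"linear": [-0.045, -0.06, 0.5], "turn": [0, 0, 0], "jaw": 0.3},
  {"linear": [-0.045, -0.06, 0.5], "turn": [0, 0, 0], "jaw": 0.3},
])

```text
t: 4.85
ee_pos: [0.6331, 0.1014, 0.1073]
ee_rot: [0.001, -0.0, 1.0, 0.0]
wrist_force: [-0.3, -0.1, -1.9]
grip_width: 0.561
gripper_force: 62.3
```

Request:
drive_tool([
  {"linear": [0, 0, 0.1], "turn": [0, 0, 0], "jaw": 0.3},
  {"linear": [0, 0, 0.2], "turn": [0, 0, 0], "jaw": 0.3},
  {"linear": [0, 0, 0.3], "turn": [0, 0, 0], "jaw": 0.3},
  {"linear": [0, 0, 0.3], "turn": [0, 0, 0], "jaw": 0.3},
  {"linear": [0, 0, 0.3], "turn": [0, 0, 0], "jaw": 0.3},
])

```text
t: 5.48
ee_pos: [0.6328, 0.0996, 0.0701]
ee_rot: [0.0, 0.0, 1.0, -0.0]
wrist_force: [0.2, -1.0, 1.5]
grip_width: 0.567
gripper_force: 65.6
```

Request:
drive_tool([
  {"linear": [0, 0, 0.01], "turn": [0, 0, 0], "jaw": 0.8},
  {"linear": [0, 0, 0.01], "turn": [0, 0, 0], "jaw": 0.8},
  {"linear": [0, 0, 0.01], "turn": [0, 0, 0], "jaw": 0.8},
  {"linear": [0, 0, -0.3], "turn": [0, 0, 0], "jaw": 0.8},
  {"linear": [0, 0, -0.8], "turn": [0, 0, 0], "jaw": 0.8},
  {"linear": [0, 0, -0.95], "turn": [0, 0, 0], "jaw": 0.8},
])

```text
t: 6.22
ee_pos: [0.6356, 0.1008, 0.1893]
ee_rot: [0.004, 0.0, 1.0, 0.001]
wrist_force: [0.8, 0.6, 0.2]
grip_width: 0.801
gripper_force: 0.0
```

Request:
drive_tool([
  {"linear": [0.2, 0.4, 0], "turn": [0, 0, 0], "jaw": 1},
  {"linear": [0.38, 0.8, 0], "turn": [0, 0, 0], "jaw": 1},
  {"linear": [0.38, 0.8, 0], "turn": [0, 0, 0], "jaw": 1},
])

```text
t: 6.6
ee_pos: [0.5832, 0.2043, 0.1834]
ee_rot: [-0.002, -0.006, 1.0, 0.002]
wrist_force: [-0.3, -0.6, 1.0]
grip_width: 1.0
gripper_force: 0.0
```

Request:
drive_tool([
  {"linear": [0.2, 0.4, 0], "turn": [0, 0, 0], "jaw": 1},
  {"linear": [0.38, 0.8, 0], "turn": [0, 0, 0], "jaw": 1},
  {"linear": [0.38, 0.8, 0], "turn": [0, 0, 0], "jaw": 1},
  {"linear": [0.38, 0.8, 0], "turn": [0, 0, 0], "jaw": 1},
  {"linear": [0.38, 0.8, 0], "turn": [0, 0, 0], "jaw": 1},
])

```text
t: 7.22
ee_pos: [0.5425, 0.2898, 0.184]
ee_rot: [0.0, 0.002, 1.0, -0.001]
wrist_force: [-0.6, -0.5, -0.3]
grip_width: 1.002
gripper_force: 0.0
```

```bash
python3 - <<'E'
from h import *
rel((.5414,.2927,.0455)); im=jars(); look(im);s=get_image("scene")["color"]; cv2.imwrite("pics/s3.png",s)
im=get_image("scene")
for n in COL:
  for c in blobs(im,(COL[n][0][0],190,60),COL[n][1],120):
    print(n,cv2.minEnclosingCircle(c),cv2.contourArea(c))
E
```

```text
ee [0.5425 0.2898 0.184 ] turn [-0.0002  0.     -0.0006] lin [0.009 0.026 1.154] t 7.225 grip 1.002 F [-0.6 -0.5 -0.3]
red uv [436.5 292.1] xy [ 0.4201 -0.2294] [23.  23.5]
red uv [477.2 240.5] xy [ 0.5261 -0.3107] [22.6 23.5]
red uv [273.5 182.2] xy [0.6345 0.105 ] [23.3 26.6]
yellow uv [211.2 281.7] xy [0.4301 0.2241] [23.  23.4]
red uv [435. 292.] r 14.0 A 489.0 xy.05 [ 0.4203 -0.2257] xy.035 [ 0.4197 -0.2289]
red uv [474. 242.] r 14.7 A 507.0 xy.05 [ 0.5239 -0.3052] xy.035 [ 0.5248 -0.3096]
red uv [349. 193.] r 16.8 A 830.0 xy.05 [ 0.6159 -0.049 ] xy.035 [ 0.6181 -0.0497]
red uv [276. 185.] r 16.8 A 832.5 xy.05 [0.6299 0.1002] xy.035 [0.6324 0.1017]
red uv [315. 168.] r 16.8 A 829.0 xy.05 [0.6659 0.0215] xy.035 [0.6688 0.0219]
yellow uv [300. 296.] r 7.0 A 67.0 xy.05 [0.4046 0.046 ] xy.035 [0.4038 0.0467]
yellow uv [212. 282.] r 12.9 A 449.0 xy.05 [0.4295 0.2222] xy.035 [0.429  0.2254]
yellow uv [305. 252.] r 16.7 A 811.5 xy.05 [0.4943 0.0382] xy.035 [0.4947 0.0387]
yellow uv [180. 228.] r 12.7 A 245.0 xy.05 [0.5366 0.2901] xy.035 [0.5377 0.2943]
yellow uv [344. 235.] r 16.7 A 817.5 xy.05 [ 0.53  -0.041] xy.035 [ 0.5309 -0.0416]
yellow uv [270. 226.] r 16.8 A 814.5 xy.05 [0.5446 0.1086] xy.035 [0.5457 0.1102]
red ((284.3863525390625, 312.7954406738281), 16.11644744873047) 750.0
red ((324.56292724609375, 315.2552490234375), 18.322128295898438) 864.0
red ((270.91058349609375, 280.18212890625), 15.246482849121094) 658.5
red ((209.0, 207.0), 12.206655502319336) 338.5
red ((258.5, 189.0), 9.013978004455566) 201.5
yellow ((425.5, 325.0), 11.236202239990234) 336.5
yellow ((348.2335205078125, 289.2455139160156), 15.334343910217285) 646.0
yellow ((332.6929931640625, 258.6192932128906), 14.757801055908203) 583.5
yellow ((295.551025390625, 254.13775634765625), 14.397026062011719) 556.5
yellow ((348.5, 234.5), 11.597513198852539) 136.0
```

Request:
drive_tool([
  {"linear": [0, 0.02, 0.5], "turn": [0, 0, 0], "jaw": 1},
  {"linear": [0, 0.02, 1.0], "turn": [0, 0, 0], "jaw": 1},
  {"linear": [0, 0.02, 1.0], "turn": [0, 0, 0], "jaw": 1},
])

```text
t: 7.75
ee_pos: [0.5366, 0.2912, 0.0584]
ee_rot: [-0.006, 0.001, 1.0, -0.004]
wrist_force: [-1.2, 0.3, 0.5]
grip_width: 0.996
gripper_force: 0.0
```

Request:
drive_tool([
  {"linear": [0, 0, 0.15], "turn": [0, 0, 0], "jaw": 1},
  {"linear": [0, 0, 0.15], "turn": [0, 0, 0], "jaw": 1},
  {"linear": [0, 0, 0.15], "turn": [0, 0, 0], "jaw": 0.3},
  {"linear": [0, 0, 0.15], "turn": [0, 0, 0], "jaw": 0.3},
  {"linear": [0, 0, 0.15], "turn": [0, 0, 0], "jaw": 0.3},
  {"linear": [0, 0, 0.15], "turn": [0, 0, 0], "jaw": 0.3},
])

```text
t: 8.5
ee_pos: [0.5429, 0.2955, 0.0483]
ee_rot: [0.001, 0.0, 1.0, 0.001]
wrist_force: [-0.2, -0.2, 6.1]
grip_width: 0.562
gripper_force: 61.9
```

Request:
drive_tool([
  {"linear": [0, 0, -0.4], "turn": [0, 0, 0], "jaw": 0.3},
  {"linear": [0, 0, -0.8], "turn": [0, 0, 0], "jaw": 0.3},
  {"linear": [0, 0, -1.0], "turn": [0, 0, 0], "jaw": 0.3},
  {"linear": [0, 0, -1.0], "turn": [0, 0, 0], "jaw": 0.3},
])

```text
t: 9.0
ee_pos: [0.5428, 0.2957, 0.1687]
ee_rot: [0.002, 0.0, 1.0, 0.002]
wrist_force: [-0.1, -0.3, -2.0]
grip_width: 0.567
gripper_force: 62.4
```

Request:
drive_tool([
  {"linear": [-0.02, -0.3, 0], "turn": [0, 0, 0], "jaw": 0.3},
  {"linear": [-0.02, -0.6, 0], "turn": [0, 0, 0], "jaw": 0.3},
  {"linear": [-0.02, -0.8, 0], "turn": [0, 0, 0], "jaw": 0.3},
  {"linear": [-0.02, -0.8, 0], "turn": [0, 0, 0], "jaw": 0.3},
])

```text
t: 9.5
ee_pos: [0.5426, 0.1951, 0.164]
ee_rot: [-0.002, 0.003, 1.0, -0.002]
wrist_force: [0.5, 0.0, -0.7]
grip_width: 0.563
gripper_force: 62.4
```

Request:
drive_tool([
  {"linear": [-0.02, -0.3, 0], "turn": [0, 0, 0], "jaw": 0.3},
  {"linear": [-0.02, -0.6, 0], "turn": [0, 0, 0], "jaw": 0.3},
  {"linear": [-0.02, -0.7, 0], "turn": [0, 0, 0], "jaw": 0.3},
  {"linear": [-0.02, -0.7, 0], "turn": [0, 0, 0], "jaw": 0.3},
  {"linear": [-0.02, -0.7, 0], "turn": [0, 0, 0], "jaw": 0.3},
  {"linear": [-0.02, -0.7, 0], "turn": [0, 0, 0], "jaw": 0.3},
])

```text
t: 10.25
ee_pos: [0.546, 0.1171, 0.1662]
ee_rot: [-0.0, -0.001, 1.0, 0.0]
wrist_force: [-0.8, -0.4, -0.4]
grip_width: 0.562
gripper_force: 62.4
```

```bash
python3 - <<'E'
from h import *
rel((.5455,.110,.0685))
E
```

```text
ee [0.546  0.1171 0.1662] turn [ 0.0001 -0.      0.0004] lin [ 0.004 -0.06   0.814] t 10.25 grip 0.562 F [-0.8 -0.4 -0.4]
```

Request:
drive_tool([
  {"linear": [0, -0.05, 0.3], "turn": [0, 0, 0], "jaw": 0.3},
  {"linear": [0, -0.05, 0.5], "turn": [0, 0, 0], "jaw": 0.3},
  {"linear": [0, -0.05, 0.5], "turn": [0, 0, 0], "jaw": 0.3},
  {"linear": [0, -0.05, 0.5], "turn": [0, 0, 0], "jaw": 0.3},
])

```text
t: 10.75
ee_pos: [0.5469, 0.1097, 0.1072]
ee_rot: [0.001, -0.0, 1.0, 0.0]
wrist_force: [0.5, -0.1, -0.4]
grip_width: 0.56
gripper_force: 62.4
```

Request:
drive_tool([
  {"linear": [0, 0, 0.1], "turn": [0, 0, 0], "jaw": 0.3},
  {"linear": [0, 0, 0.2], "turn": [0, 0, 0], "jaw": 0.3},
  {"linear": [0, 0, 0.3], "turn": [0, 0, 0], "jaw": 0.3},
  {"linear": [0, 0, 0.3], "turn": [0, 0, 0], "jaw": 0.3},
  {"linear": [0, 0, 0.3], "turn": [0, 0, 0], "jaw": 0.3},
])

```text
t: 11.38
ee_pos: [0.5458, 0.1086, 0.0697]
ee_rot: [-0.0, 0.0, 1.0, -0.0]
wrist_force: [-0.4, 0.4, -2.2]
grip_width: 0.563
gripper_force: 64.5
```

Request:
drive_tool([
  {"linear": [0, 0, 0.01], "turn": [0, 0, 0], "jaw": 0.8},
  {"linear": [0, 0, 0.01], "turn": [0, 0, 0], "jaw": 0.8},
  {"linear": [0, 0, 0.01], "turn": [0, 0, 0], "jaw": 0.8},
  {"linear": [0, 0, -0.3], "turn": [0, 0, 0], "jaw": 0.8},
  {"linear": [0, 0, -0.8], "turn": [0, 0, 0], "jaw": 0.8},
  {"linear": [0, 0, -0.95], "turn": [0, 0, 0], "jaw": 0.8},
])

```text
t: 12.12
ee_pos: [0.5491, 0.1093, 0.1889]
ee_rot: [0.004, 0.0, 1.0, 0.001]
wrist_force: [0.3, 0.1, 0.7]
grip_width: 0.802
gripper_force: 0.0
```

Request:
drive_tool([
  {"linear": [0.4, 0.4, 0], "turn": [0, 0, 0], "jaw": 1},
  {"linear": [0.7, 0.7, 0], "turn": [0, 0, 0], "jaw": 1},
  {"linear": [0.97, 0.95, 0], "turn": [0, 0, 0], "jaw": 1},
  {"linear": [0.97, 0.95, 0], "turn": [0, 0, 0], "jaw": 1},
  {"linear": [0.97, 0.95, 0], "turn": [0, 0, 0], "jaw": 1},
  {"linear": [0.97, 0.95, 0], "turn": [0, 0, 0], "jaw": 1},
])

```text
t: 12.88
ee_pos: [0.4308, 0.2214, 0.1842]
ee_rot: [0.0, 0.002, 1.0, -0.0]
wrist_force: [0.4, 1.2, 0.2]
grip_width: 1.005
gripper_force: 0.0
```

```bash
python3 - <<'E'
from h import *
rel((.430,.224,.0455)); im=jars();look(im)
im=get_image("scene");cv2.imwrite("pics/s4.png",im["color"])
E
```

```text
ee [0.4308 0.2214 0.1842] turn [-0.0001  0.     -0.0005] lin [0.007 0.022 1.156] t 12.875 grip 1.005 F [0.4 1.2 0.2]
red uv [436.5 292.1] xy [ 0.4201 -0.2295] [22.9 23.5]
red uv [477.2 240.5] xy [ 0.5261 -0.3107] [22.6 23.5]
red uv [275.1 182. ] xy [0.6351 0.1019] [22.6 23.4]
yellow uv [269.7 225.5] xy [0.5461 0.1102] [23.2 23.5]
red uv [435. 292.] r 14.0 A 489.5 xy.05 [ 0.4203 -0.2257] xy.035 [ 0.4197 -0.2289]
red uv [474. 242.] r 14.7 A 502.5 xy.05 [ 0.5239 -0.3052] xy.035 [ 0.5248 -0.3096]
red uv [349. 193.] r 16.7 A 829.5 xy.05 [ 0.6155 -0.0493] xy.035 [ 0.6177 -0.05  ]
red uv [276. 184.] r 16.9 A 832.5 xy.05 [0.6304 0.0998] xy.035 [0.6328 0.1013]
red uv [315. 168.] r 16.7 A 822.5 xy.05 [0.666  0.0208] xy.035 [0.6689 0.0211]
yellow uv [299. 296.] r 6.8 A 66.5 xy.05 [0.4046 0.047 ] xy.035 [0.4038 0.0477]
yellow uv [300. 282.] r 5.2 A 62.0 xy.05 [0.4332 0.046 ] xy.035 [0.4328 0.0467]
yellow uv [304. 252.] r 16.8 A 814.0 xy.05 [0.4942 0.0388] xy.035 [0.4947 0.0393]
yellow uv [344. 236.] r 16.6 A 812.5 xy.05 [ 0.5296 -0.0406] xy.035 [ 0.5305 -0.0411]
yellow uv [270. 226.] r 16.9 A 820.0 xy.05 [0.5452 0.1087] xy.035 [0.5464 0.1103]
```

View pics/s4.png

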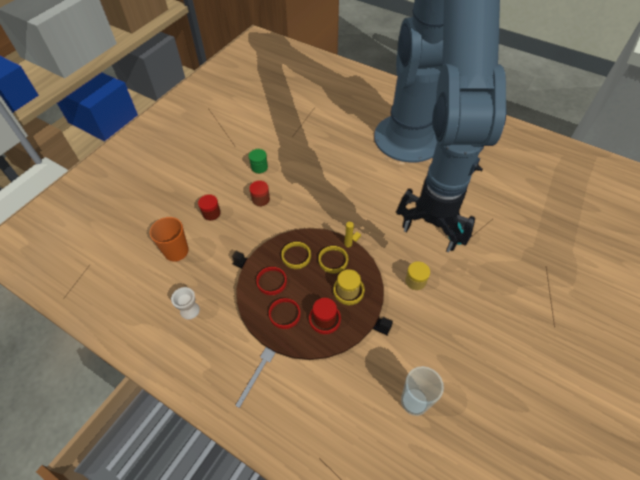

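The red jar (324,315) and the yellow jar (348,286) sit in their cups. The remaining yellow jar is still at (419,275).

Request:
drive_tool([
  {"linear": [0, 0.02, 0.5], "turn": [0, 0, 0], "jaw": 1},
  {"linear": [0, 0.02, 1.0], "turn": [0, 0, 0], "jaw": 1},
  {"linear": [0, 0.02, 1.0], "turn": [0, 0, 0], "jaw": 1},
])

```text
t: 13.35
ee_pos: [0.4256, 0.2216, 0.0595]
ee_rot: [-0.006, 0.001, 1.0, -0.004]
wrist_force: [-1.0, -0.4, 0.2]
grip_width: 0.996
gripper_force: 0.0
```

Request:
drive_tool([
  {"linear": [0, 0, 0.15], "turn": [0, 0, 0], "jaw": 1},
  {"linear": [0, 0, 0.15], "turn": [0, 0, 0], "jaw": 1},
  {"linear": [0, 0, 0.15], "turn": [0, 0, 0], "jaw": 0.3},
  {"linear": [0, 0, 0.15], "turn": [0, 0, 0], "jaw": 0.3},
  {"linear": [0, 0, 0.15], "turn": [0, 0, 0], "jaw": 0.3},
  {"linear": [0, 0, 0.15], "turn": [0, 0, 0], "jaw": 0.3},
])

```text
t: 14.1
ee_pos: [0.4311, 0.226, 0.0483]
ee_rot: [0.001, 0.0, 1.0, 0.001]
wrist_force: [-1.8, -1.0, 7.2]
grip_width: 0.565
gripper_force: 60.5
```

Request:
drive_tool([
  {"linear": [0, 0, -0.4], "turn": [0, 0, 0], "jaw": 0.3},
  {"linear": [0, 0, -0.8], "turn": [0, 0, 0], "jaw": 0.3},
  {"linear": [0, 0, -1.0], "turn": [0, 0, 0], "jaw": 0.3},
  {"linear": [0, 0, -1.0], "turn": [0, 0, 0], "jaw": 0.3},
])

```text
t: 14.6
ee_pos: [0.4314, 0.2262, 0.1689]
ee_rot: [0.003, 0.0, 1.0, 0.002]
wrist_force: [-0.0, 0.5, -1.7]
grip_width: 0.562
gripper_force: 62.3
```

Request:
drive_tool([
  {"linear": [-0.2, -0.4, 0], "turn": [0, 0, 0], "jaw": 0.3},
  {"linear": [-0.4, -0.8, 0], "turn": [0, 0, 0], "jaw": 0.3},
  {"linear": [-0.4, -1.0, 0], "turn": [0, 0, 0], "jaw": 0.3},
])

```text
t: 14.98
ee_pos: [0.4782, 0.1012, 0.1649]
ee_rot: [-0.001, 0.003, 1.0, -0.001]
wrist_force: [-0.4, 0.0, -0.9]
grip_width: 0.564
gripper_force: 62.4
```

Request:
drive_tool([
  {"linear": [-0.2, -0.4, 0], "turn": [0, 0, 0], "jaw": 0.3},
  {"linear": [-0.4, -0.8, 0], "turn": [0, 0, 0], "jaw": 0.3},
  {"linear": [-0.43, -1.0, 0], "turn": [0, 0, 0], "jaw": 0.3},
])

```text
t: 15.35
ee_pos: [0.5293, -0.0189, 0.1648]
ee_rot: [-0.001, 0.002, 1.0, -0.001]
wrist_force: [-1.4, 0.9, -0.7]
grip_width: 0.563
gripper_force: 62.4
```

Request:
drive_tool([
  {"linear": [0, -0.2, 0], "turn": [0, 0, 0], "jaw": 0.3},
  {"linear": [0, -0.2, 0], "turn": [0, 0, 0], "jaw": 0.3},
  {"linear": [0, -0.2, 0], "turn": [0, 0, 0], "jaw": 0.3},
  {"linear": [0, -0.2, 0], "turn": [0, 0, 0], "jaw": 0.3},
])

```text
t: 15.85
ee_pos: [0.529, -0.0369, 0.1658]
ee_rot: [-0.0, -0.001, 1.0, 0.0]
wrist_force: [-0.5, -0.0, -1.0]
grip_width: 0.563
gripper_force: 62.4
```

```bash
python3 - <<'E'
from h import *
rel((.531,-.0412,.0685))
E
```

```text
ee [ 0.529  -0.0369  0.1658] turn [ 0.0001 -0.0001  0.0004] lin [-0.018 -0.037  0.811] t 15.85 grip 0.563 F [-0.5 -0.  -1. ]
```

Request:
drive_tool([
  {"linear": [-0.015, -0.03, 0.3], "turn": [0, 0, 0], "jaw": 0.3},
  {"linear": [-0.015, -0.03, 0.5], "turn": [0, 0, 0], "jaw": 0.3},
  {"linear": [-0.015, -0.03, 0.5], "turn": [0, 0, 0], "jaw": 0.3},
  {"linear": [-0.015, -0.03, 0.5], "turn": [0, 0, 0], "jaw": 0.3},
])

```text
t: 16.35
ee_pos: [0.5319, -0.0416, 0.1071]
ee_rot: [0.001, -0.0, 1.0, 0.0]
wrist_force: [0.5, -0.6, -1.9]
grip_width: 0.566
gripper_force: 62.4
```

Request:
drive_tool([
  {"linear": [0, 0, 0.1], "turn": [0, 0, 0], "jaw": 0.3},
  {"linear": [0, 0, 0.2], "turn": [0, 0, 0], "jaw": 0.3},
  {"linear": [0, 0, 0.3], "turn": [0, 0, 0], "jaw": 0.3},
  {"linear": [0, 0, 0.3], "turn": [0, 0, 0], "jaw": 0.3},
  {"linear": [0, 0, 0.3], "turn": [0, 0, 0], "jaw": 0.3},
])

```text
t: 16.98
ee_pos: [0.5307, -0.0424, 0.0697]
ee_rot: [-0.0, 0.0, 1.0, -0.0]
wrist_force: [0.1, 0.1, -1.0]
grip_width: 0.563
gripper_force: 64.5
```

Request:
drive_tool([
  {"linear": [0, 0, 0.01], "turn": [0, 0, 0], "jaw": 0.8},
  {"linear": [0, 0, 0.01], "turn": [0, 0, 0], "jaw": 0.8},
  {"linear": [0, 0, 0.01], "turn": [0, 0, 0], "jaw": 0.8},
  {"linear": [0, 0, -0.3], "turn": [0, 0, 0], "jaw": 0.8},
  {"linear": [0, 0, -0.8], "turn": [0, 0, 0], "jaw": 0.8},
  {"linear": [0, 0, -0.95], "turn": [0, 0, 0], "jaw": 0.8},
])

```text
t: 17.73
ee_pos: [0.5339, -0.0427, 0.1886]
ee_rot: [0.004, 0.0, 1.0, 0.0]
wrist_force: [-0.1, 0.3, 0.5]
grip_width: 0.799
gripper_force: 0.0
```

Request:
drive_tool([
  {"linear": [0.23, -0.4, 0], "turn": [0, 0, 0], "jaw": 1},
  {"linear": [0.46, -0.78, 0], "turn": [0, 0, 0], "jaw": 1},
  {"linear": [0.46, -0.78, 0], "turn": [0, 0, 0], "jaw": 1},
])

```text
t: 18.1
ee_pos: [0.4723, -0.1407, 0.1837]
ee_rot: [-0.001, 0.005, 1.0, -0.0]
wrist_force: [0.3, 0.3, -0.8]
grip_width: 0.997
gripper_force: 0.0
```

Request:
drive_tool([
  {"linear": [0.23, -0.4, 0], "turn": [0, 0, 0], "jaw": 1},
  {"linear": [0.46, -0.78, 0], "turn": [0, 0, 0], "jaw": 1},
  {"linear": [0.46, -0.78, 0], "turn": [0, 0, 0], "jaw": 1},
  {"linear": [0.46, -0.78, 0], "turn": [0, 0, 0], "jaw": 1},
  {"linear": [0.46, -0.78, 0], "turn": [0, 0, 0], "jaw": 1},
])

```text
t: 18.73
ee_pos: [0.4217, -0.2277, 0.1841]
ee_rot: [-0.0, -0.002, 1.0, 0.0]
wrist_force: [-0.2, 0.6, 0.5]
grip_width: 1.001
gripper_force: 0.0
```

```bash
python3 - <<'E'
from h import *
rel((.420,-.2295,.0455)); im=jars();look(im)
im=get_image("scene");cv2.imwrite("pics/s5.png",im["color"])
for c in blobs(im,(0,190,60),(6,255,255),120): print(cv2.minEnclosingCircle(c),cv2.contourArea(c))
E
```

```text
ee [ 0.4217 -0.2277  0.1841] turn [ 0.0001 -0.      0.0005] lin [ 0.014 -0.016  1.155] t 18.725 grip 1.001 F [-0.2  0.6  0.5]
red uv [477.2 240.5] xy [ 0.5261 -0.3107] [22.7 23.2]
red uv [275.1 182.1] xy [0.6348 0.102 ] [22.7 23.4]
yellow uv [345.7 235. ] xy [ 0.5307 -0.044 ] [23.  23.4]
yellow uv [269.7 225.6] xy [0.546  0.1101] [23.2 23.3]
red uv [434. 285.] r 11.0 A 77.0 xy.05 [ 0.4341 -0.2242] xy.035 [ 0.4337 -0.2274]
red uv [474. 242.] r 14.7 A 493.0 xy.05 [ 0.5239 -0.3052] xy.035 [ 0.5248 -0.3096]
red uv [349. 193.] r 16.7 A 826.0 xy.05 [ 0.6157 -0.0492] xy.035 [ 0.6179 -0.0499]
red uv [276. 184.] r 16.9 A 831.5 xy.05 [0.6304 0.0998] xy.035 [0.6328 0.1013]
red uv [315. 168.] r 16.8 A 826.0 xy.05 [0.6659 0.0215] xy.035 [0.6688 0.0219]
yellow uv [300. 296.] r 7.0 A 67.0 xy.05 [0.4046 0.046 ] xy.035 [0.4038 0.0467]
yellow uv [305. 252.] r 16.6 A 815.5 xy.05 [0.4941 0.0383] xy.035 [0.4946 0.0389]
yellow uv [344. 235.] r 16.6 A 814.0 xy.05 [ 0.53   -0.0408] xy.035 [ 0.531  -0.0414]
yellow uv [270. 226.] r 16.6 A 815.0 xy.05 [0.5446 0.1086] xy.035 [0.5458 0.1102]
((284.129638671875, 312.96295166015625), 16.15843391418457) 752.5
((325.0, 315.3333435058594), 18.360675811767578) 871.5
((270.9146423339844, 279.8658447265625), 15.40759563446045) 662.5
((208.93661499023438, 206.96478271484375), 12.141499519348145) 338.0
((258.38677978515625, 188.9339599609375), 8.88528823852539) 204.5
```

Request:
drive_tool([
  {"linear": [0.01, -0.015, 0.5], "turn": [0, 0, 0], "jaw": 1},
  {"linear": [0.01, -0.015, 1.0], "turn": [0, 0, 0], "jaw": 1},
  {"linear": [0.01, -0.015, 1.0], "turn": [0, 0, 0], "jaw": 1},
])

```text
t: 19.2
ee_pos: [0.4149, -0.2284, 0.0595]
ee_rot: [-0.007, -0.001, 1.0, 0.002]
wrist_force: [-0.8, 0.3, 0.2]
grip_width: 1.001
gripper_force: 0.0
```

Request:
drive_tool([
  {"linear": [0, 0, 0.15], "turn": [0, 0, 0], "jaw": 1},
  {"linear": [0, 0, 0.15], "turn": [0, 0, 0], "jaw": 1},
  {"linear": [0, 0, 0.15], "turn": [0, 0, 0], "jaw": 0.3},
  {"linear": [0, 0, 0.15], "turn": [0, 0, 0], "jaw": 0.3},
  {"linear": [0, 0, 0.15], "turn": [0, 0, 0], "jaw": 0.3},
  {"linear": [0, 0, 0.15], "turn": [0, 0, 0], "jaw": 0.3},
])

```text
t: 19.95
ee_pos: [0.4207, -0.2317, 0.0481]
ee_rot: [0.001, 0.0, 1.0, 0.0]
wrist_force: [-2.1, 1.6, 8.5]
grip_width: 0.565
gripper_force: 60.5
```

Request:
drive_tool([
  {"linear": [0, 0, -0.4], "turn": [0, 0, 0], "jaw": 0.3},
  {"linear": [0, 0, -0.8], "turn": [0, 0, 0], "jaw": 0.3},
  {"linear": [0, 0, -1.0], "turn": [0, 0, 0], "jaw": 0.3},
  {"linear": [0, 0, -1.0], "turn": [0, 0, 0], "jaw": 0.3},
])

```text
t: 20.45
ee_pos: [0.4211, -0.2321, 0.1686]
ee_rot: [0.003, 0.0, 1.0, -0.001]
wrist_force: [-1.2, 0.2, -1.2]
grip_width: 0.565
gripper_force: 62.2
```

Request:
drive_tool([
  {"linear": [-0.35, 0.35, 0], "turn": [0, 0, 0], "jaw": 0.3},
  {"linear": [-0.69, 0.69, 0], "turn": [0, 0, 0], "jaw": 0.3},
  {"linear": [-0.69, 0.69, 0], "turn": [0, 0, 0], "jaw": 0.3},
])

```text
t: 20.82
ee_pos: [0.5052, -0.1425, 0.1648]
ee_rot: [-0.0, -0.005, 1.0, 0.001]
wrist_force: [0.5, 0.5, -0.8]
grip_width: 0.565
gripper_force: 62.3
```

Request:
drive_tool([
  {"linear": [-0.35, 0.35, 0], "turn": [0, 0, 0], "jaw": 0.3},
  {"linear": [-0.69, 0.69, 0], "turn": [0, 0, 0], "jaw": 0.3},
  {"linear": [-0.69, 0.69, 0], "turn": [0, 0, 0], "jaw": 0.3},
])

```text
t: 21.2
ee_pos: [0.5872, -0.0595, 0.1645]
ee_rot: [-0.0, -0.004, 1.0, 0.001]
wrist_force: [0.0, -0.8, -0.8]
grip_width: 0.562
gripper_force: 62.3
```

Request:
drive_tool([
  {"linear": [-0.35, 0.35, 0], "turn": [0, 0, 0], "jaw": 0.3},
  {"linear": [-0.69, 0.69, 0], "turn": [0, 0, 0], "jaw": 0.3},
  {"linear": [-0.69, 0.69, 0], "turn": [0, 0, 0], "jaw": 0.3},
  {"linear": [-0.69, 0.69, 0], "turn": [0, 0, 0], "jaw": 0.3},
  {"linear": [-0.69, 0.69, 0], "turn": [0, 0, 0], "jaw": 0.3},
])

```text
t: 21.82
ee_pos: [0.6663, 0.0137, 0.1654]
ee_rot: [-0.001, 0.002, 1.0, -0.001]
wrist_force: [-0.4, -0.1, -1.8]
grip_width: 0.564
gripper_force: 62.3
```

```bash
python3 - <<'E'
from h import *
rel((.6688,.0218,.0685))
E
```

```text
ee [0.6663 0.0137 0.1654] turn [-0.0003 -0.0004 -0.0007] lin [-0.023  0.069  0.807] t 21.825 grip 0.564 F [-0.4 -0.1 -1.8]
```

Request:
drive_tool([
  {"linear": [-0.02, 0.06, 0.3], "turn": [0, 0, 0], "jaw": 0.3},
  {"linear": [-0.02, 0.06, 0.5], "turn": [0, 0, 0], "jaw": 0.3},
  {"linear": [-0.02, 0.06, 0.5], "turn": [0, 0, 0], "jaw": 0.3},
  {"linear": [-0.02, 0.06, 0.5], "turn": [0, 0, 0], "jaw": 0.3},
])

```text
t: 22.32
ee_pos: [0.6707, 0.0227, 0.1074]
ee_rot: [0.001, 0.001, 1.0, -0.0]
wrist_force: [-0.4, 1.2, -0.8]
grip_width: 0.565
gripper_force: 62.3
```

Request:
drive_tool([
  {"linear": [0, 0, 0.1], "turn": [0, 0, 0], "jaw": 0.3},
  {"linear": [0, 0, 0.2], "turn": [0, 0, 0], "jaw": 0.3},
  {"linear": [0, 0, 0.3], "turn": [0, 0, 0], "jaw": 0.3},
  {"linear": [0, 0, 0.3], "turn": [0, 0, 0], "jaw": 0.3},
  {"linear": [0, 0, 0.3], "turn": [0, 0, 0], "jaw": 0.3},
])

```text
t: 22.95
ee_pos: [0.6703, 0.0242, 0.0703]
ee_rot: [-0.0, 0.0, 1.0, 0.0]
wrist_force: [-1.0, 0.2, 2.2]
grip_width: 0.562
gripper_force: 62.8
```

Request:
drive_tool([
  {"linear": [0, 0, 0.01], "turn": [0, 0, 0], "jaw": 0.8},
  {"linear": [0, 0, 0.01], "turn": [0, 0, 0], "jaw": 0.8},
  {"linear": [0, 0, 0.01], "turn": [0, 0, 0], "jaw": 0.8},
  {"linear": [0, 0, -0.3], "turn": [0, 0, 0], "jaw": 0.8},
  {"linear": [0, 0, -0.8], "turn": [0, 0, 0], "jaw": 0.8},
  {"linear": [0, 0, -0.95], "turn": [0, 0, 0], "jaw": 0.8},
])

```text
t: 23.7
ee_pos: [0.6734, 0.0238, 0.1895]
ee_rot: [0.004, 0.0, 1.0, 0.0]
wrist_force: [0.6, 0.2, -0.1]
grip_width: 0.797
gripper_force: 0.0
```

Request:
drive_tool([
  {"linear": [0.4, -0.45, 0], "turn": [0, 0, 0], "jaw": 1},
  {"linear": [0.6, -0.9, 0], "turn": [0, 0, 0], "jaw": 1},
  {"linear": [0.6, -0.9, 0], "turn": [0, 0, 0], "jaw": 1},
])

```text
t: 24.08
ee_pos: [0.5945, -0.0916, 0.1839]
ee_rot: [-0.001, 0.006, 1.0, -0.002]
wrist_force: [1.0, 0.9, 0.0]
grip_width: 0.997
gripper_force: 0.0
```

Request:
drive_tool([
  {"linear": [0.4, -0.45, 0], "turn": [0, 0, 0], "jaw": 1},
  {"linear": [0.59, -0.9, 0], "turn": [0, 0, 0], "jaw": 1},
  {"linear": [0.59, -0.9, 0], "turn": [0, 0, 0], "jaw": 1},
])

```text
t: 24.45
ee_pos: [0.5239, -0.1978, 0.1841]
ee_rot: [-0.001, 0.005, 1.0, -0.001]
wrist_force: [0.5, -0.1, 0.1]
grip_width: 0.999
gripper_force: 0.0
```

Request:
drive_tool([
  {"linear": [0, -0.45, 0], "turn": [0, 0, 0], "jaw": 1},
  {"linear": [0, -0.96, 0], "turn": [0, 0, 0], "jaw": 1},
  {"linear": [0, -0.96, 0], "turn": [0, 0, 0], "jaw": 1},
  {"linear": [0, -0.96, 0], "turn": [0, 0, 0], "jaw": 1},
  {"linear": [0, -0.96, 0], "turn": [0, 0, 0], "jaw": 1},
])

```text
t: 25.08
ee_pos: [0.5284, -0.3042, 0.1836]
ee_rot: [-0.0, -0.002, 1.0, 0.001]
wrist_force: [0.4, 0.5, -0.0]
grip_width: 0.998
gripper_force: 0.0
```

```bash
python3 - <<'E'
from h import *
rel((.526,-.3105,.0455)); im=jars();look(im)
im=get_image("scene");cv2.imwrite("pics/s6.png",im["color"])
for c in blobs(im,(0,190,60),(6,255,255),120): print(cv2.minEnclosingCircle(c),cv2.contourArea(c))
E
```

```text
ee [ 0.5284 -0.3042  0.1836] turn [ 0.0003 -0.0001  0.0005] lin [ 0.02  -0.055  1.151] t 25.075 grip 0.998 F [ 0.4  0.5 -0. ]
red uv [275.  182.2] xy [0.6347 0.102 ] [22.8 23.3]
red uv [313.5 163.8] xy [0.6745 0.0248] [23.5 23.8]
yellow uv [345.7 235. ] xy [ 0.5307 -0.044 ] [23.  23.4]
yellow uv [269.7 225.6] xy [0.5461 0.1102] [23.1 23.3]
red uv [474. 242.] r 14.7 A 241.5 xy.05 [ 0.5239 -0.3052] xy.035 [ 0.5248 -0.3096]
red uv [349. 193.] r 16.8 A 827.0 xy.05 [ 0.6159 -0.0493] xy.035 [ 0.6181 -0.05  ]
red uv [276. 184.] r 16.9 A 830.5 xy.05 [0.6304 0.0998] xy.035 [0.6328 0.1013]
red uv [315. 168.] r 16.8 A 827.0 xy.05 [0.6659 0.0215] xy.035 [0.6688 0.0219]
yellow uv [300. 296.] r 7.0 A 68.0 xy.05 [0.4046 0.046 ] xy.035 [0.4038 0.0467]
yellow uv [305. 252.] r 16.6 A 815.0 xy.05 [0.4941 0.0383] xy.035 [0.4945 0.0389]
yellow uv [344. 235.] r 16.6 A 810.0 xy.05 [ 0.53   -0.0408] xy.035 [ 0.531  -0.0414]
yellow uv [271. 226.] r 16.7 A 816.0 xy.05 [0.5446 0.1084] xy.035 [0.5457 0.11  ]
((324.5, 315.5), 18.560810089111328) 872.5
((277.5, 297.5), 32.59611129760742) 1493.0
((209.0, 207.0), 12.206655502319336) 337.5
```

View pics/s6.png

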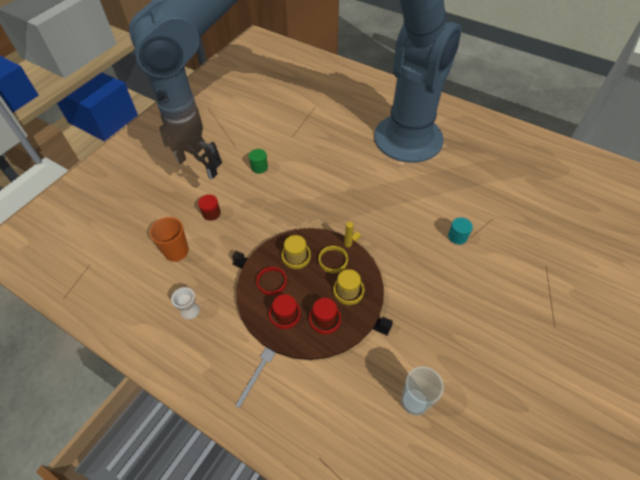

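Four jars are seated: red at (324,315) and (285,308), yellow at (348,286) and (295,250). The last red jar is unmoved at (209,207).

Request:
drive_tool([
  {"linear": [0.01, -0.045, 0.5], "turn": [0, 0, 0], "jaw": 1},
  {"linear": [0.01, -0.045, 1.0], "turn": [0, 0, 0], "jaw": 1},
  {"linear": [0.01, -0.045, 1.0], "turn": [0, 0, 0], "jaw": 1},
])

```text
t: 25.55
ee_pos: [0.522, -0.3081, 0.0587]
ee_rot: [-0.006, -0.001, 1.0, 0.003]
wrist_force: [1.4, 0.3, -0.2]
grip_width: 1.001
gripper_force: 0.0
```

Request:
drive_tool([
  {"linear": [0, 0, 0.15], "turn": [0, 0, 0], "jaw": 1},
  {"linear": [0, 0, 0.15], "turn": [0, 0, 0], "jaw": 1},
  {"linear": [0, 0, 0.15], "turn": [0, 0, 0], "jaw": 0.3},
  {"linear": [0, 0, 0.15], "turn": [0, 0, 0], "jaw": 0.3},
  {"linear": [0, 0, 0.15], "turn": [0, 0, 0], "jaw": 0.3},
  {"linear": [0, 0, 0.15], "turn": [0, 0, 0], "jaw": 0.3},
])

```text
t: 26.3
ee_pos: [0.5276, -0.3131, 0.0482]
ee_rot: [0.002, 0.0, 1.0, -0.0]
wrist_force: [-0.3, 1.3, 6.1]
grip_width: 0.564
gripper_force: 61.8
```

Request:
drive_tool([
  {"linear": [0, 0, -0.4], "turn": [0, 0, 0], "jaw": 0.3},
  {"linear": [0, 0, -0.8], "turn": [0, 0, 0], "jaw": 0.3},
  {"linear": [0, 0, -1.0], "turn": [0, 0, 0], "jaw": 0.3},
  {"linear": [0, 0, -1.0], "turn": [0, 0, 0], "jaw": 0.3},
])

```text
t: 26.8
ee_pos: [0.5275, -0.3134, 0.1686]
ee_rot: [0.002, 0.0, 1.0, -0.001]
wrist_force: [-0.1, 0.9, -2.4]
grip_width: 0.559
gripper_force: 62.3
```

Request:
drive_tool([
  {"linear": [-0.13, 0.36, 0], "turn": [0, 0, 0], "jaw": 0.3},
  {"linear": [-0.26, 0.72, 0], "turn": [0, 0, 0], "jaw": 0.3},
  {"linear": [-0.26, 0.72, 0], "turn": [0, 0, 0], "jaw": 0.3},
])

```text
t: 27.18
ee_pos: [0.5586, -0.2185, 0.1634]
ee_rot: [-0.002, -0.005, 1.0, 0.003]
wrist_force: [-0.2, 0.3, -2.3]
grip_width: 0.563
gripper_force: 62.4
```

Request:
drive_tool([
  {"linear": [-0.13, 0.36, 0], "turn": [0, 0, 0], "jaw": 0.3},
  {"linear": [-0.26, 0.72, 0], "turn": [0, 0, 0], "jaw": 0.3},
  {"linear": [-0.26, 0.72, 0], "turn": [0, 0, 0], "jaw": 0.3},
])

```text
t: 27.55
ee_pos: [0.5893, -0.1333, 0.164]
ee_rot: [-0.001, -0.004, 1.0, 0.002]
wrist_force: [-0.8, -0.4, -1.7]
grip_width: 0.562
gripper_force: 62.5
```

Request:
drive_tool([
  {"linear": [-0.13, 0.36, 0], "turn": [0, 0, 0], "jaw": 0.3},
  {"linear": [-0.25, 0.72, 0], "turn": [0, 0, 0], "jaw": 0.3},
  {"linear": [-0.25, 0.72, 0], "turn": [0, 0, 0], "jaw": 0.3},
  {"linear": [-0.25, 0.72, 0], "turn": [0, 0, 0], "jaw": 0.3},
  {"linear": [-0.25, 0.72, 0], "turn": [0, 0, 0], "jaw": 0.3},
])

```text
t: 28.18
ee_pos: [0.6176, -0.0563, 0.1656]
ee_rot: [-0.001, 0.002, 1.0, -0.001]
wrist_force: [-0.1, 0.2, -0.8]
grip_width: 0.566
gripper_force: 62.5
```

```bash
python3 - <<'E'
from h import *
rel((.618,-.0497,.0685))
E
```

```text
ee [ 0.6176 -0.0563  0.1656] turn [-0.0003 -0.0002 -0.0007] lin [-0.004  0.056  0.809] t 28.175 grip 0.566 F [-0.1  0.2 -0.8]
```

Request:
drive_tool([
  {"linear": [-0.004, 0.05, 0.3], "turn": [0, 0, 0], "jaw": 0.3},
  {"linear": [-0.004, 0.05, 0.5], "turn": [0, 0, 0], "jaw": 0.3},
  {"linear": [-0.004, 0.05, 0.5], "turn": [0, 0, 0], "jaw": 0.3},
  {"linear": [-0.004, 0.05, 0.5], "turn": [0, 0, 0], "jaw": 0.3},
])

```text
t: 28.68
ee_pos: [0.6197, -0.0488, 0.1072]
ee_rot: [0.001, 0.001, 1.0, -0.0]
wrist_force: [0.4, -0.3, -1.9]
grip_width: 0.562
gripper_force: 62.5
```

Request:
drive_tool([
  {"linear": [0, 0, 0.1], "turn": [0, 0, 0], "jaw": 0.3},
  {"linear": [0, 0, 0.2], "turn": [0, 0, 0], "jaw": 0.3},
  {"linear": [0, 0, 0.3], "turn": [0, 0, 0], "jaw": 0.3},
  {"linear": [0, 0, 0.3], "turn": [0, 0, 0], "jaw": 0.3},
  {"linear": [0, 0, 0.3], "turn": [0, 0, 0], "jaw": 0.3},
])

```text
t: 29.3
ee_pos: [0.6198, -0.0469, 0.0703]
ee_rot: [0.001, 0.0, 1.0, 0.0]
wrist_force: [1.1, 0.1, 0.4]
grip_width: 0.563
gripper_force: 62.7
```

Request:
drive_tool([
  {"linear": [0, 0, 0.01], "turn": [0, 0, 0], "jaw": 0.8},
  {"linear": [0, 0, 0.01], "turn": [0, 0, 0], "jaw": 0.8},
  {"linear": [0, 0, 0.01], "turn": [0, 0, 0], "jaw": 0.8},
  {"linear": [0, 0, -0.3], "turn": [0, 0, 0], "jaw": 0.8},
  {"linear": [0, 0, -0.8], "turn": [0, 0, 0], "jaw": 0.8},
  {"linear": [0, 0, -0.95], "turn": [0, 0, 0], "jaw": 0.8},
])

```text
t: 30.05
ee_pos: [0.622, -0.0479, 0.189]
ee_rot: [0.004, 0.0, 1.0, -0.0]
wrist_force: [0.7, -0.2, -0.2]
grip_width: 0.802
gripper_force: 0.0
```

Request:
drive_tool([
  {"linear": [0.38, 0.35, 0], "turn": [0, 0, 0], "jaw": 0},
  {"linear": [0.76, 0.7, 0], "turn": [0, 0, 0], "jaw": 0},
  {"linear": [0.76, 0.7, 0], "turn": [0, 0, 0], "jaw": 0},
])

```text
t: 30.42
ee_pos: [0.5226, 0.0415, 0.1822]
ee_rot: [-0.004, -0.004, 1.0, 0.001]
wrist_force: [-0.5, -0.4, -0.3]
grip_width: 0.163
gripper_force: 0.0
```

Request:
drive_tool([
  {"linear": [0.38, 0.35, 0], "turn": [0, 0, 0], "jaw": 0},
  {"linear": [0.76, 0.7, 0], "turn": [0, 0, 0], "jaw": 0},
  {"linear": [0.76, 0.7, 0], "turn": [0, 0, 0], "jaw": 0},
  {"linear": [0.76, 0.7, 0], "turn": [0, 0, 0], "jaw": 0},
  {"linear": [0.76, 0.7, 0], "turn": [0, 0, 0], "jaw": 0},
])

```text
t: 31.05
ee_pos: [0.4382, 0.1194, 0.1845]
ee_rot: [0.0, 0.002, 1.0, -0.0]
wrist_force: [-0.4, -0.3, -0.2]
grip_width: -0.003
gripper_force: 0.0
```

```bash
python3 - <<'E'
from h import *
rel((.435,.094,.09)); im=jars();look(im)
im=get_image("scene");cv2.imwrite("pics/s7.png",im["color"])
E
```

```text
ee [0.4382 0.1194 0.1845] turn [-0.0001  0.0001 -0.0006] lin [ 0.027 -0.212  0.787] t 31.05 grip -0.003 F [-0.4 -0.3 -0.2]
red uv [348.9 190.6] xy [ 0.6213 -0.0485] [23.1 23.6]
red uv [277.1 182.5] xy [0.6342 0.0979] [22.5 25.3]
red uv [313.3 163.6] xy [0.6748 0.0253] [22.7 27.7]
yellow uv [346.  234.6] xy [ 0.5315 -0.0447] [23.2 23.7]
yellow uv [270.1 226.1] xy [0.545  0.1094] [22.9 23.4]
red uv [349. 193.] r 16.8 A 826.0 xy.05 [ 0.6168 -0.0487] xy.035 [ 0.619  -0.0494]
red uv [276. 185.] r 16.8 A 834.5 xy.05 [0.6295 0.1005] xy.035 [0.6319 0.102 ]
red uv [315. 168.] r 16.8 A 824.5 xy.05 [0.666 0.022] xy.035 [0.669  0.0223]
yellow uv [300. 296.] r 7.0 A 68.0 xy.05 [0.4047 0.044 ] xy.035 [0.4038 0.0447]
yellow uv [301. 282.] r 5.2 A 61.0 xy.05 [0.4333 0.044 ] xy.035 [0.4328 0.0446]
yellow uv [305. 252.] r 16.6 A 818.5 xy.05 [0.494 0.037] xy.035 [0.4945 0.0376]
yellow uv [344. 235.] r 16.6 A 811.0 xy.05 [ 0.5309 -0.0411] xy.035 [ 0.5318 -0.0417]
yellow uv [271. 227.] r 16.6 A 811.5 xy.05 [0.5439 0.108 ] xy.035 [0.5451 0.1096]
```

View pics/s7.png

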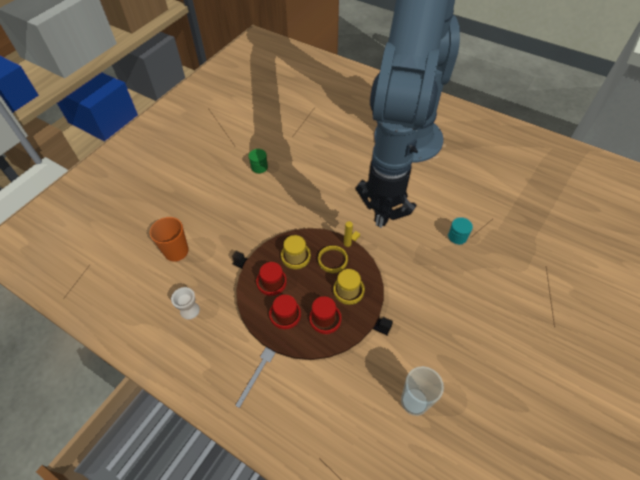

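All five jars sit in cups of their own colour: red (271,277), (285,308) and (324,315), yellow (295,250) and (348,286). Next I lower the closed fingers on the left of the handle at (349,235).

Request:
drive_tool([
  {"linear": [0, 0, 0.4], "turn": [0, 0, 0.0225], "jaw": 0},
  {"linear": [0, 0, 0.77], "turn": [0, 0, 0.0225], "jaw": 0},
  {"linear": [0, 0, 0.77], "turn": [0, 0, 0.0225], "jaw": 0},
  {"linear": [0, 0, 0.77], "turn": [0, 0, 0.0225], "jaw": 0},
  {"linear": [0, 0, 0.77], "turn": [0, 0, 0.0225], "jaw": 0},
])

```text
t: 31.78
ee_pos: [0.4388, 0.1214, 0.0938]
ee_rot: [0.002, 0.071, 0.997, 0.001]
wrist_force: [-0.3, -0.7, -0.5]
grip_width: -0.002
gripper_force: 0.0
```

```bash
python3 - <<'E'
from h import *
rel((.4384,.0750,.092),-np.radians(8.1)); print(robot.get_obs()["qpos"].round(2))
E
```

```text
ee [0.4388 0.1214 0.0938] turn [ 0.0004  0.0006 -0.0001] lin [-0.052 -0.383  0.015] t 31.775 grip -0.002 F [-0.3 -0.7 -0.5]
[-0.67  0.26  0.34  2.19 -0.13  0.7   1.19]
```

Joint 7 would run out of range on this arc, so I'll turn the tool half round first.

Request:
drive_tool([
  {"linear": [0, 0, 0], "turn": [0, 0, 0.1667], "jaw": 0},
  {"linear": [0, 0, 0], "turn": [0, 0, 0.1667], "jaw": 0},
  {"linear": [0, 0, 0], "turn": [0, 0, 0.1667], "jaw": 0},
  {"linear": [0, 0, 0], "turn": [0, 0, 0.1667], "jaw": 0},
  {"linear": [0, 0, 0], "turn": [0, 0, 0.1667], "jaw": 0},
  {"linear": [0, 0, 0], "turn": [0, 0, 0.1667], "jaw": 0},
  {"linear": [0, 0, 0], "turn": [0, 0, 0.1667], "jaw": 0},
])

```text
t: 32.65
ee_pos: [0.438, 0.1216, 0.0933]
ee_rot: [0.001, 0.559, 0.829, 0.002]
wrist_force: [0.6, 0.6, 0.4]
grip_width: 0.0
gripper_force: 0.0
```

Request:
drive_tool([
  {"linear": [0, 0, 0], "turn": [0, 0, 0.1667], "jaw": 0},
  {"linear": [0, 0, 0], "turn": [0, 0, 0.1667], "jaw": 0},
  {"linear": [0, 0, 0], "turn": [0, 0, 0.1667], "jaw": 0},
  {"linear": [0, 0, 0], "turn": [0, 0, 0.1667], "jaw": 0},
  {"linear": [0, 0, 0], "turn": [0, 0, 0.1667], "jaw": 0},
  {"linear": [0, 0, 0], "turn": [0, 0, 0.1667], "jaw": 0},
  {"linear": [0, 0, 0], "turn": [0, 0, 0.1667], "jaw": 0},
])

```text
t: 33.52
ee_pos: [0.4373, 0.1213, 0.0925]
ee_rot: [-0.0, 0.899, 0.439, 0.001]
wrist_force: [-0.1, 1.0, -0.2]
grip_width: 0.001
gripper_force: 0.0
```

Request:
drive_tool([
  {"linear": [0, 0, 0], "turn": [0, 0, 0.1667], "jaw": 0},
  {"linear": [0, 0, 0], "turn": [0, 0, 0.1667], "jaw": 0},
  {"linear": [0, 0, 0], "turn": [0, 0, 0.1667], "jaw": 0},
  {"linear": [0, 0, 0], "turn": [0, 0, 0.1667], "jaw": 0},
  {"linear": [0, 0, 0], "turn": [0, 0, 0.1667], "jaw": 0},
  {"linear": [0, 0, 0], "turn": [0, 0, 0.1667], "jaw": 0},
  {"linear": [0, 0, 0], "turn": [0, 0, 0.1667], "jaw": 0},
])

```text
t: 34.4
ee_pos: [0.437, 0.1211, 0.0921]
ee_rot: [-0.0, 0.998, -0.069, 0.0]
wrist_force: [0.2, -0.8, 0.6]
grip_width: 0.002
gripper_force: 0.0
```

```bash
python3 - <<'E'
from h import *
rel((.4384,.0750,.092),np.pi-np.radians(8.1)); print(robot.get_obs()["qpos"].round(2))
E
```

```text
ee [0.437  0.1211 0.0921] turn [-0.     -0.      0.0005] lin [0.065 0.379 0.   ] t 34.4 grip 0.002 F [ 0.2 -0.8  0.6]
[-1.23  0.41  0.99  2.22 -0.5   0.76 -1.6 ]
```

Request:
drive_tool([
  {"linear": [0.065, 0.15, 0], "turn": [0, 0, 0], "jaw": 0},
  {"linear": [0.065, 0.3, 0], "turn": [0, 0, 0], "jaw": 0},
  {"linear": [0.065, 0.38, 0], "turn": [0, 0, 0], "jaw": 0},
  {"linear": [0.065, 0.38, 0], "turn": [0, 0, 0], "jaw": 0},
])

```text
t: 34.9
ee_pos: [0.4375, 0.0737, 0.0918]
ee_rot: [-0.0, 0.997, -0.072, -0.0]
wrist_force: [-0.4, 0.2, 0.3]
grip_width: 0.002
gripper_force: 0.0
```

Request:
drive_tool([
  {"linear": [-0.009, 0.065, 0], "turn": [0, 0, -0.0083], "jaw": 0},
  {"linear": [-0.014, 0.13, 0], "turn": [0, 0, -0.0167], "jaw": 0},
  {"linear": [-0.016, 0.195, 0], "turn": [0, 0, -0.025], "jaw": 0},
  {"linear": [-0.015, 0.261, 0], "turn": [0, 0, -0.0333], "jaw": 0},
  {"linear": [-0.01, 0.326, 0], "turn": [0, 0, -0.0417], "jaw": 0},
  {"linear": [-0.001, 0.391, 0], "turn": [0, 0, -0.05], "jaw": 0},
  {"linear": [0.01, 0.455, 0], "turn": [0, 0, -0.0583], "jaw": 0},
  {"linear": [0.025, 0.519, 0], "turn": [0, 0, -0.0667], "jaw": 0},
])

```text
t: 35.9
ee_pos: [0.4323, 0.0136, 0.0919]
ee_rot: [-0.001, 0.99, 0.14, 0.0]
wrist_force: [-0.0, 1.8, 0.7]
grip_width: 0.004
gripper_force: 0.5
```

```bash
python3 - <<'E'
from h import *
rel((.4384,.0750,.092),np.pi-np.radians(8.1)); im=look(); cv2.imwrite("pics/t8.png",im["color"][90:390,100:560])
E
```

```text
ee [0.4323 0.0136 0.0919] turn [-0.0002  0.      0.0672] lin [ 0.191 -0.477 -0.   ] t 35.9 grip 0.004 F [-0.   1.8  0.7]
red uv [269. 198.] r 16.8 A 828.5 xy.05 [0.6016 0.1133] xy.035 [0.6036 0.1149]
red uv [341. 180.] r 16.8 A 827.0 xy.05 [ 0.6416 -0.0311] xy.035 [ 0.6442 -0.0315]
red uv [300. 169.] r 16.8 A 824.5 xy.05 [0.6632 0.0527] xy.035 [0.6661 0.0535]
yellow uv [279. 239.] r 16.6 A 815.5 xy.05 [0.519  0.0904] xy.035 [0.5198 0.0917]
yellow uv [351. 221.] r 16.6 A 800.0 xy.05 [ 0.5586 -0.0538] xy.035 [ 0.56   -0.0546]
```

View pics/t8.png

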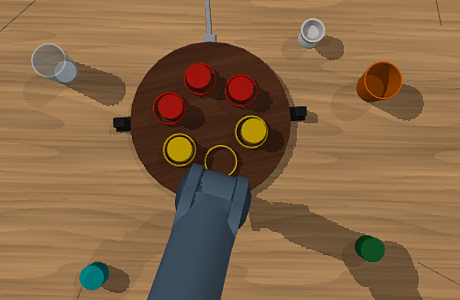

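The disc turns as intended, and all five jars are still seated in the crop. I'll continue along the same arc.

Request:
drive_tool([
  {"linear": [-0.009, 0.065, 0], "turn": [0, 0, -0.0083], "jaw": 0},
  {"linear": [-0.014, 0.13, 0], "turn": [0, 0, -0.0167], "jaw": 0},
  {"linear": [-0.016, 0.195, 0], "turn": [0, 0, -0.025], "jaw": 0},
  {"linear": [-0.015, 0.261, 0], "turn": [0, 0, -0.0333], "jaw": 0},
  {"linear": [-0.01, 0.326, 0], "turn": [0, 0, -0.0417], "jaw": 0},
  {"linear": [-0.001, 0.391, 0], "turn": [0, 0, -0.05], "jaw": 0},
  {"linear": [0.01, 0.455, 0], "turn": [0, 0, -0.0583], "jaw": 0},
  {"linear": [0.025, 0.519, 0], "turn": [0, 0, -0.0667], "jaw": 0},
])

```text
t: 36.95
ee_pos: [0.4522, -0.0455, 0.0918]
ee_rot: [-0.001, 0.94, 0.342, -0.0]
wrist_force: [-0.3, 0.3, 1.1]
grip_width: 0.002
gripper_force: 0.5
```

Request:
drive_tool([
  {"linear": [-0.009, 0.065, 0], "turn": [0, 0, -0.0083], "jaw": 0},
  {"linear": [-0.014, 0.13, 0], "turn": [0, 0, -0.0167], "jaw": 0},
  {"linear": [-0.016, 0.195, 0], "turn": [0, 0, -0.025], "jaw": 0},
  {"linear": [-0.015, 0.261, 0], "turn": [0, 0, -0.0333], "jaw": 0},
  {"linear": [-0.01, 0.326, 0], "turn": [0, 0, -0.0417], "jaw": 0},
  {"linear": [-0.001, 0.391, 0], "turn": [0, 0, -0.05], "jaw": 0},
  {"linear": [0.01, 0.455, 0], "turn": [0, 0, -0.0583], "jaw": 0},
  {"linear": [0.025, 0.519, 0], "turn": [0, 0, -0.0667], "jaw": 0},
])

```text
t: 37.95
ee_pos: [0.4941, -0.0914, 0.0916]
ee_rot: [-0.001, 0.848, 0.53, -0.0]
wrist_force: [-0.7, 1.0, 0.9]
grip_width: 0.002
gripper_force: 0.5
```

```bash
cat >> h.py <<'E'
def disc(im):
    "world angle alpha (deg) of the handle from -x towards +y, by the cups"
    P=[]
    for n,(lo,hi) in COL.items():
        for c in blobs(im,lo,hi,700):
            (u,v),r=cv2.minEnclosingCircle(c)
            if 15.5<r<17.5:
                p=ray(im,(u,v),.035)-[.5817,.0303]; P.append((n,p))
    for n,p in P: print(n,np.degrees(np.arctan2(p[1],-p[0])).round(1),np.linalg.norm(p).round(4))
E
python3 - <<'E'
from h import *
rel((.4384,.0750,.092)); im=get_image("top"); disc(im); print(robot.get_obs()["qpos"].round(2))
E
```

```text
ee [ 0.4941 -0.0914  0.0916] turn [-1.000e-04 -3.000e-04 -3.221e-01] lin [ 1.043e+00 -1.025e+00 -1.000e-03] t 37.95 grip 0.002 F [-0.7  1.   0.9]
red 56.6 0.0877
red 116.5 0.0874
red 176.7 0.0877
yellow -3.5 0.0875
yellow -123.6 0.0881
[-0.49  0.4   0.68  2.1  -0.37  0.76 -0.03]
```

Request:
drive_tool([
  {"linear": [-0.009, 0.065, 0], "turn": [0, 0, -0.0083], "jaw": 0},
  {"linear": [-0.014, 0.13, 0], "turn": [0, 0, -0.0167], "jaw": 0},
  {"linear": [-0.016, 0.195, 0], "turn": [0, 0, -0.025], "jaw": 0},
  {"linear": [-0.015, 0.261, 0], "turn": [0, 0, -0.0333], "jaw": 0},
  {"linear": [-0.01, 0.326, 0], "turn": [0, 0, -0.0417], "jaw": 0},
  {"linear": [-0.006, 0.36, 0], "turn": [0, 0, -0.0458], "jaw": 0},
  {"linear": [-0.001, 0.391, 0], "turn": [0, 0, -0.05], "jaw": 0},
  {"linear": [0.004, 0.423, 0], "turn": [0, 0, -0.0542], "jaw": 0},
])

```text
t: 39.0
ee_pos: [0.5399, -0.1139, 0.0916]
ee_rot: [-0.0, 0.746, 0.666, -0.0]
wrist_force: [-0.2, 1.0, 0.4]
grip_width: -0.005
gripper_force: 0.4
```

Request:
drive_tool([
  {"linear": [-0.005, 0.033, 0], "turn": [0, 0, -0.0042], "jaw": 0},
  {"linear": [-0.009, 0.065, 0], "turn": [0, 0, -0.0083], "jaw": 0},
  {"linear": [-0.009, 0.065, 0], "turn": [0, 0, -0.0083], "jaw": 0},
])

```text
t: 39.38
ee_pos: [0.5486, -0.1167, 0.0921]
ee_rot: [0.001, 0.729, 0.684, 0.0]
wrist_force: [-0.0, 0.3, -0.6]
grip_width: -0.0
gripper_force: 0.0
```

```bash
python3 - <<'E'
from h import *
im=get_image("top"); disc(im); cv2.imwrite("pics/t9.png",im["color"][90:330,150:550])
E
```

```text
red 33.5 0.0875
red 93.5 0.0876
red 153.6 0.0874
yellow -26.4 0.0875
yellow -86.3 0.0879
yellow -146.7 0.0884
```

View pics/t9.png

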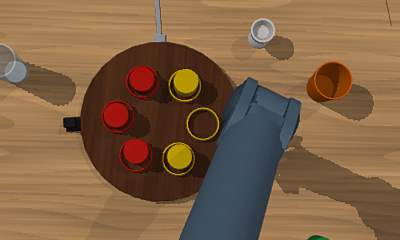

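The handle is at about -86° and all jars are still seated. I'll push in small steps until I feel the stop.

Request:
drive_tool([
  {"linear": [-0.005, 0.033, 0], "turn": [0, 0, -0.0042], "jaw": 0},
  {"linear": [-0.009, 0.065, 0], "turn": [0, 0, -0.0083], "jaw": 0},
  {"linear": [-0.009, 0.065, 0], "turn": [0, 0, -0.0083], "jaw": 0},
  {"linear": [-0.009, 0.065, 0], "turn": [0, 0, -0.0083], "jaw": 0},
])

```text
t: 39.92
ee_pos: [0.5558, -0.1179, 0.0919]
ee_rot: [0.0, 0.711, 0.703, 0.0]
wrist_force: [-0.1, 0.2, 1.1]
grip_width: 0.003
gripper_force: 0.0
```

Request:
drive_tool([
  {"linear": [-0.002, 0.018, 0], "turn": [0, 0, -0.002], "jaw": 0},
  {"linear": [-0.004, 0.036, 0], "turn": [0, 0, -0.004], "jaw": 0},
  {"linear": [-0.004, 0.036, 0], "turn": [0, 0, -0.004], "jaw": 0},
])

```text
t: 40.3
ee_pos: [0.56, -0.1185, 0.0919]
ee_rot: [0.0, 0.702, 0.712, 0.0]
wrist_force: [0.7, 0.2, -0.2]
grip_width: -0.001
gripper_force: 0.0
```

```bash
python3 - <<'E'
from h import *
im=get_image("top"); disc(im); rel((.5,-.1,.2))
E
```

```text
red 29.3 0.0877
red 89.5 0.0873
red 149.4 0.0875
yellow -30.9 0.0877
yellow -90.8 0.0881
yellow -150.7 0.0888
ee [ 0.56   -0.1184  0.0919] turn [ 0.000e+00  1.000e-04 -2.477e-01] lin [ 0.161 -0.498 -0.901] t 40.35 grip 0.0 F [0.6 0.3 0.1]
```

Request:
drive_tool([
  {"linear": [-0.002, 0.018, 0], "turn": [0, 0, -0.002], "jaw": 0},
  {"linear": [-0.004, 0.036, 0], "turn": [0, 0, -0.004], "jaw": 0},
  {"linear": [-0.004, 0.036, 0], "turn": [0, 0, -0.004], "jaw": 0},
])

```text
t: 40.72
ee_pos: [0.5606, -0.1189, 0.0912]
ee_rot: [-0.003, 0.693, 0.721, -0.002]
wrist_force: [-8.0, 0.9, 5.0]
grip_width: 0.004
gripper_force: 3.7
```

Request:
drive_tool([
  {"linear": [-0.002, 0.018, 0], "turn": [0, 0, -0.002], "jaw": 0},
  {"linear": [-0.004, 0.036, 0], "turn": [0, 0, -0.004], "jaw": 0},
  {"linear": [-0.004, 0.036, 0], "turn": [0, 0, -0.004], "jaw": 0},
])

```text
t: 41.1
ee_pos: [0.5608, -0.1194, 0.0905]
ee_rot: [-0.007, 0.684, 0.729, -0.004]
wrist_force: [-14.3, 0.7, 11.1]
grip_width: -0.002
gripper_force: 7.4
```

```bash
python3 - <<'E'
from h import *
im=get_image("top"); disc(im); rel((.5,-.1,.2))
E
```

```text
red 29.2 0.0874
red 89.3 0.0874
red 149.0 0.0874
yellow -30.9 0.0875
yellow -90.9 0.0881
yellow -151.2 0.0885
ee [ 0.5608 -0.1194  0.0905] turn [-0.0015 -0.0026 -0.2399] lin [ 0.197 -0.51  -0.903] t 41.15 grip -0.002 F [-13.7   1.   11.7]
```

The wrist force rises to 14 N while the disc holds at -91°, so it is at the stop. Backing off and lifting.

Request:
drive_tool([
  {"linear": [0, -0.05, 0], "turn": [0, 0, 0], "jaw": 0},
  {"linear": [0, -0.15, 0], "turn": [0, 0, 0], "jaw": 0},
  {"linear": [0, -0.3, 0], "turn": [0, 0, 0], "jaw": 0},
  {"linear": [0, -0.35, -0.4], "turn": [0, 0, 0], "jaw": 0},
  {"linear": [0, -0.35, -0.9], "turn": [0, 0, 0], "jaw": 0},
  {"linear": [0, -0.35, -0.9], "turn": [0, 0, 0], "jaw": 0},
])

```text
t: 41.9
ee_pos: [0.5311, -0.1232, 0.2057]
ee_rot: [0.005, 0.684, 0.729, 0.005]
wrist_force: [-0.5, -1.0, 0.3]
grip_width: -0.001
gripper_force: 0.0
```

Request:
drive_tool([
  {"linear": [0.3, -0.6, -0.5], "turn": [0, 0, 0], "jaw": 0},
  {"linear": [0.6, -0.8, -0.5], "turn": [0, 0, 0], "jaw": 0},
  {"linear": [0.9, -0.8, -0.5], "turn": [0, 0, 0], "jaw": 0},
  {"linear": [0.9, -0.8, -0.5], "turn": [0, 0, 0], "jaw": 0},
  {"linear": [0.9, -0.8, -0.5], "turn": [0, 0, 0], "jaw": 0},
])

```text
t: 42.52
ee_pos: [0.4238, -0.0206, 0.2596]
ee_rot: [0.0, 0.684, 0.73, -0.0]
wrist_force: [0.3, -0.7, 0.5]
grip_width: -0.003
gripper_force: 0.0
```

```bash
python3 - <<'E'
from h import *
im=get_image("top"); disc(im); rel((.5,-.1,.2)); cv2.imwrite("pics/t10.png",im["color"]);cv2.imwrite("pics/s10.png",get_image("scene")["color"])
E
```

```text
red 29.2 0.0877
red 89.5 0.0873
red 149.0 0.0874
yellow -91.1 0.0879
yellow -150.8 0.0889
ee [ 0.4239 -0.0212  0.2595] turn [-1.0e-04  1.0e-04 -2.4e-01] lin [-0.695  0.591  0.496] t 42.575 grip -0.001 F [-1.3 -0.6 -0.4]
```

View pics/s10.png

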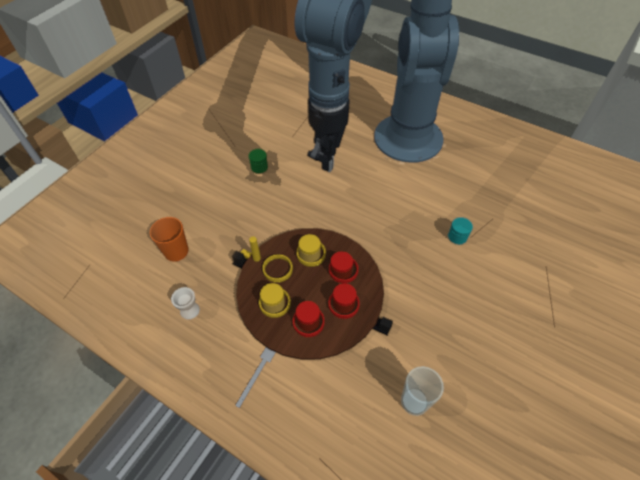

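The handle at (254,250) is at the stop beside the right block, on the orange cup's side. All five jars are in cups of their colour, and the gripper touches nothing.

```bash
python3 -c "
from bench import robot; print(robot.sign_off())"
```

```text
the job is handed in; nothing more can be done
None
```

I handed the job in: all five jars stand in cups of their lid's colour, and the carousel is turned to the stop on the orange cup's side (right); the sign-off returned no verdict.

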